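Back the coil winder off to its start stop

TASK

Reset the hand coil winder for the next coil: lift the brass pawl by its orange bar and lay it right back so that it stays clear of the ratchet wheel, then turn the red-handled crank backward (its handle coming over the top towards the pawl hinge) until the yellow counter-arm has pressed the sprung red stop button roughly half-way in, and leave it pressed there, without driving the button to the bottom. Then bring the pawl back over and lower it gently onto the teeth; never force the wheel against the pawl or let the pawl slam down, and do not disturb the loose parts lying around.

Things in the scene. Friction and masses are not known exactly. Their poses are not given: they have to be found in the camera images.
- winder: fixed green hand coil winder, base plate 230 x 145 x 16 mm. Origin on the table under the ratchet wheel; x across the wheel, y along the axle, z up. In this frame (mm): axle along y at x 0, z 100; green axle uprights at y -20..-14 and 70..76, up to z 120; pawl upright at x -75..-49, y -16..-10, up to z 166. Only crank, pawl and stop button move
- axle (a point): point on the axle in the middle of the ratchet wheel, 100 mm above the table (axes as the winder's)
- crank (a joint): angle of crank, wheel and bobbin, rad: 0 = handle straight up, positive = leaning to the winder's +x; limits -1.5 to 1.5; starts at 0.45 to 0.95. Backward lowers the value. Steady dry friction of about 0.5 N m (6 N at the handle): it stays where left. With the pawl down it turns forward only, clicking. Backward, the counter-arm meets the button somewhere between -0.1 and -0.85
- crank_grip (a point): middle of the graspable red crank handle, a horizontal round bar 16 mm in diameter, parallel to the axle, 80 mm from its line, from winder y -28 to -108 mm; this point at y -70. Its winder x, z are (80 sin q, 100 + 80 cos q) mm for crank angle q
- ratchet_wheel: steel ratchet wheel, 12 teeth, root radius 42, tip radius 52, winder y -6..6 mm, with an empty blue bobbin of radius 36 at winder y 10..66; both turn with the crank. Origin on the axle in the middle of the wheel
- pawl (a joint): pawl angle, rad: 0 = nose at the root of a tooth, 0 to 0.17 while it rests on the teeth, 1.8 = laid right over on its limit, away from the wheel, where its own weight keeps it. Let go below about 1.4 it falls back on the wheel, so bring it past 1.6. Weighs 110 g, moves easily
- pawl_hinge (a point): point on the pawl's hinge axis (parallel to the axle), in the winder's frame at x -62, y 0, z 152 mm
- pawl_grip (a point): middle of the graspable orange lifting bar, a horizontal round bar 10 mm in diameter parallel to the axle, from winder y 0 to 64 mm; this point at y 42. It lies 53 mm from the hinge axis, at an angle of 0.43 rad + pawl angle above the winder's +x direction (174 mm above the table with the pawl at 0)
- pawl_nose: the pawl's nose, a brass roller edge 8 mm thick that drops into the teeth from above; origin on the pawl's hinge axis, turning with the pawl
- transformer: bystander: small transformer, 70 x 46 x 48 mm, beside the crank side of the winder. Origin under its middle
- spare_bobbin: bystander: spare blue bobbin standing, 72 mm diameter, 56 high. Origin under its middle
- screwdriver: bystander: screwdriver lying beyond the winder. Origin under its middle
- heatsink: bystander: finned aluminium heatsink 80 x 60 x 38 mm. Origin under its middle
- screw_jar: bystander: glass jar with yellow cap, 60 mm diameter, 80 high. Origin under its middle
- wire_spool: bystander: blue-flanged copper spool standing, 90 mm diameter, 80 high. Origin under its middle
- fan: bystander: black square fan 84 x 84 x 26 mm. Origin under its middle
- stop_rail (a point): middle of the short steel rail on the base plate (winder x 60, y -25, z 20 mm). The start stop, a dark block 82 mm tall, is clamped somewhere along it, differently each time and not measured. It carries a red button plate, 22 wide, z 21..69 mm, that faces the crank's yellow counter-arm and is pressed towards the winder's +x
- counter_arm: yellow counter-arm, fixed to the crank and opposite its handle, 12 mm round, reaching 76 mm from the axle at winder y -26 mm; origin on the axle. It presses the red button: spring 3 N per mm, 6.5 mm travel (19.5 N at the bottom). Half-way in, the force at the handle is some 5 to 8 N more than in free turning. Let go, the crank's friction keeps the button 2 to 4 mm in

How it is judged:
On the way, in this order (a step that is already met when the one before it is completed fails the run):
1. the pawl is laid back clear of the wheel (value of joint pawl above 1.55 rad), for 0.2 s.
2. with the pawl laid back, the crank is turned backward until the stop button is pressed (contact force between counter_arm and winder above 3 N and value of joint crank below 0 rad and value of joint pawl above 1.4 rad), for 0.3 s.
At the end, for the whole second after the job is handed in: The pawl rests on the teeth (pawl angle below 0.25 rad), the crank stands backed off (below 0 rad) and its counter-arm keeps the stop button pressed with more than 3 N (1 mm in), all at rest and released (value of joint pawl below 0.25 rad and contact force between counter_arm and winder above 3 N and value of joint crank below 0 rad and velocity of joint crank between -0.05 and 0.05 rad/s and velocity of joint pawl between -0.1 and 0.1 rad/s); the robot touches nothing.
It fails at once if the stop button is driven (almost) to the bottom: the counter-arm presses it with more than 17 N, that is 5.7 of 6.5 mm in (contact force between counter_arm and winder above 17 N).
It fails at once if the wheel is forced against the pawl: more than 30 N between nose and wheel (contact force between pawl_nose and ratchet_wheel above 30 N).
It fails at once if the pawl is let fall onto the wheel: dropping faster than 5 rad/s while still above 0.35 rad (value of joint pawl above 0.35 rad and velocity of joint pawl below -5 rad/s).
It fails at once if a bystander is moved more than 30 mm (distance of any of transformer, spare_bobbin, screwdriver, heatsink, screw_jar, wire_spool, fan from where it was at the start of the episode above 0.03 m).
It also fails if it takes over 72 s, if anything falls off the work surface, if the arm or the gripper's body presses on something with over 40 N, if the wrist force passes 120 N, or if a joint passes its speed limit or range.

ROBOT

A 6-joint arm with a two-finger parallel gripper is mounted at the origin on the work surface. World frame = base frame: x ahead of the robot, y to its left, z up, the work surface at z = 0. Lengths are in m, angles in rad, forces in N, time in s.
With the tool pointing down it reaches from about 0.375 to 0.9 m from the base axis. Payload 3.1 kg.
Tool frame: the origin (TCP) lies midway between the tips of the shut fingers; the grasp point (between the pads) lies 19 mm behind it; z points along the fingers, x is the direction in which the jaws open and shut, and the axes are right-handed (so a half turn about z gives the same grasp; the last joint's range is limited). The gripper opens to 87 mm and grips with 3 to 60 N. Pads are 19 mm wide; open, the fingers measure 117 mm over their backs; the gripper's body (75 mm by 190 mm) begins 51 mm behind the grasp point.
Start: joints at [1.091, 0.527, 1.433, -0, 1.181, -0.178], TCP at [0.185, 0.597, 0.201] pointing down, gripper open.
Joint ranges: [-3.08, 3.08], [-0.75, 2.2], [0.22, 2.44], [-1.43, 4.57], [0, 2.65], [-2.85, 2.85]. Speed limits (rad/s): [2.79, 2.79, 3.14, 3.14, 3.14, 3.14].

INTERFACE

Orientations are given as a unit quaternion [x, y, z, w].
In Python, from rig import * gives the robot as it stands.
- The arm moves only by the tool drive_tool, never from a script. Its argument "plan" is a list of rows, each an object with "offset": the shift along the tool's x, y, z in cm, a list of three; "delta_rot": the turn, a rotation vector about the tool's x, y, z in degrees, a list of three; "jaw": the finger opening in cm, from 0 to 8.7. In form: [{"offset": [dx, dy, dz], "delta_rot": [wx, wy, wz], "jaw": jaw}, ...]. A call has exactly 8 rows; each row is the pose to reach, as a shift and turn from the pose commanded when the call began, along the tool's axes at that moment; what a row does not reach only later rows make up. A row lasts 1/12 s, in which the tool goes at most 41.7 mm and 7.16 degrees, less where a joint would pass 70% of its speed; a pose out of reach is approached as far as the arm can. A call with a gripper value outside its range is refused whole. The fingers move at their own pace and stop on an object; "squeeze" is the grip in N (left out, the last holds). Time passes only in rows, so rows that repeat a pose let the fingers close, or fill a call up. It gives the time, the measured TCP pose, the force and the opening at its end, in the units of the state.
- get_obs(): the state, without advancing time (a new reading comes with each control period).
- camera(name): name is "scene" or "top"; returns the picture (480x640x3 uint8, red, green, blue); there is no depth.
- calibration(name): a dict with "K" (3x3 intrinsics, pixels), "distortion" ([k1, k2, p1, p2, k3] as OpenCV has them; the pictures are not rectified), "pose" (4x4, takes a point from camera to world coordinates). Camera axes: x right, y down, z forward; pixel columns grow to the right and rows downward; lengths in m; the calibration is good to about 2 mm. A picture is of the moment at which its call begins. calibration takes no time and is no camera call.
- hand_in(): hands the job in, once; it reports no verdict.
The state is a dict: "time": time; "q": joint angles; "joint_velocities": joint speeds; "joint_torque": joint torques, N m; "position": TCP position; "tool_rot": TCP orientation; "ft_force": force on the tool from outside, world axes, zero at the start; "moment": the same for the moment, N m; "grip_width": finger opening in m.
Only numpy, scipy, OpenCV 4.12 (cv2) and the standard library are available. Lean on these libraries where they do the work, as an engineer would, in place of code of your own. Each camera call takes 0.05 s, during which the arm holds its last target.

## Working session

There is one attempt and no reset: what is moved stays moved. The work goes in short steps, Python scripts to look and compute and a tool call to move; the robot and the scene stay as the last step left them, time stands still between calls to the robot, and variables do not carry over. Pictures are saved under pics/ and viewed, and the job is handed in when it is done.

Besides the shell and the picture viewer there is one more tool, called after "Request:" by a JSON object that holds its "method" and its "body". drive_tool: Moves the arm, as the interface text tells. Its arguments: {"type":"object","properties":{"plan":{"type":"array","items":{"type":"object","properties":{"offset":{"type":"array","items":{"type":"number"}},"delta_rot":{"type":"array","items":{"type":"number"}},"jaw":{"type":"number"}}}},"squeeze":{"type":"number"}},"required":["plan"]}

```bash
mkdir -p pics; ls; python3 - <<'E'
from rig import *
import cv2
for n in("scene","top"):
    im=camera(n); cv2.imwrite(f"pics/{n}0.png",im[:,:,::-1]); c=calibration(n); print(n,c)
print(get_obs())
E
```

```text
pics
scene {'K': array([[434.84481909,   0.        , 313.79057853],
       [  0.        , 434.84481909, 238.07447038],
       [  0.        ,   0.        ,   1.        ]]), 'distortion': array([0.03053809, 0.        , 0.        , 0.        , 0.        ]), 'pose': array([[-0.68962024,  0.46849374, -0.55221151,  1.19600704],
       [ 0.72386747,  0.46803738, -0.50690916,  0.54198636],
       [ 0.02097186, -0.74930276, -0.66189543,  0.85172732],
       [ 0.        ,  0.        ,  0.        ,  1.        ]])}
top {'K': array([[443.65272967,   0.        , 312.83495306],
       [  0.        , 443.65272967, 240.20374928],
       [  0.        ,   0.        ,   1.        ]]), 'distortion': array([-0.0518336,  0.       ,  0.       ,  0.       ,  0.       ]), 'pose': array([[-1.91477139e-02, -9.87751680e-01,  1.54854716e-01,
         4.28388787e-01],
       [-9.99650807e-01,  2.17345640e-02,  1.50290833e-02,
        -1.18852484e-04],
       [-1.82107020e-02, -1.54512869e-01, -9.87822931e-01,
         1.09210457e+00],
       [ 0.00000000e+00,  0.00000000e+00,  0.00000000e+00,
         1.00000000e+00]])}
{'time': 0.1, 'q': array([ 1.09152324e+00,  5.28363427e-01,  1.43375912e+00, -3.63262880e-05,
        1.18141997e+00, -1.78530707e-01]), 'joint_velocities': array([ 0.0002712 , -0.0035399 , -0.00235188,  0.00058174, -0.00014059,
        0.00047723]), 'joint_torque': array([-3.90274672e-04, -4.40990710e+01, -1.77149749e+01,  6.34283060e-02,
        5.33796579e-02, -3.39147607e-05]), 'position': array([0.18481651, 0.59631724, 0.20048033]), 'tool_rot': array([ 8.05051214e-01,  5.93204512e-01, -8.67697343e-04,  4.44832669e-04]), 'ft_force': array([ 0.44344503,  0.42248263, -1.0883618 ]), 'moment': array([ 0.03237966, -0.01455963,  0.04019766]), 'grip_width': 0.0868738656126679}
```

View pics/scene0.png

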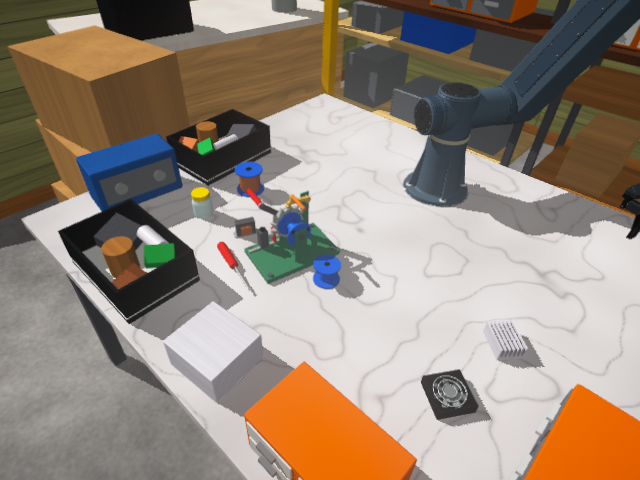

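View pics/top0.png

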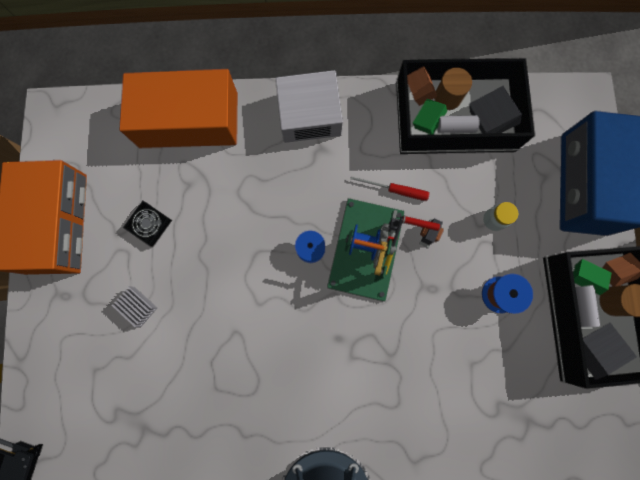

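```bash
python3 - <<'E'
import cv2
a=cv2.imread("pics/top0.png")[160:320,310:470]; cv2.imwrite("pics/topc.png",cv2.resize(a,(800,800),interpolation=2)[:600] if 0 else cv2.resize(a,(600,600),interpolation=2))
a=cv2.imread("pics/scene0.png")[175:295,220:380]; cv2.imwrite("pics/scenec.png",cv2.resize(a,(800,600),interpolation=2))
E
```

```text
(no output)
```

View pics/topc.png

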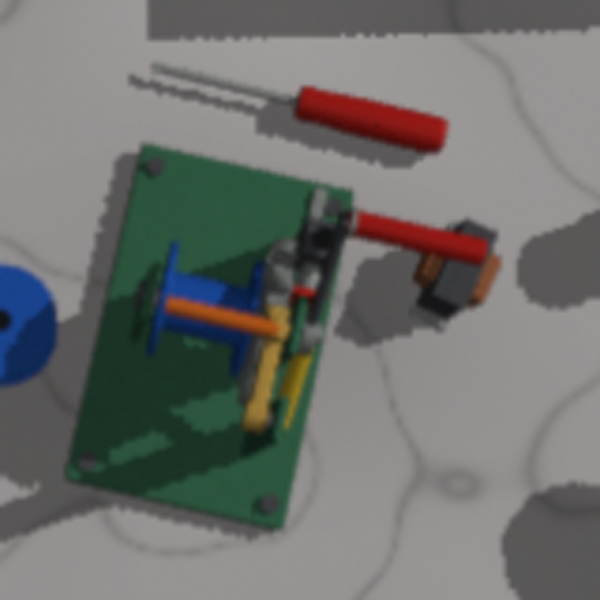

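View pics/scenec.png

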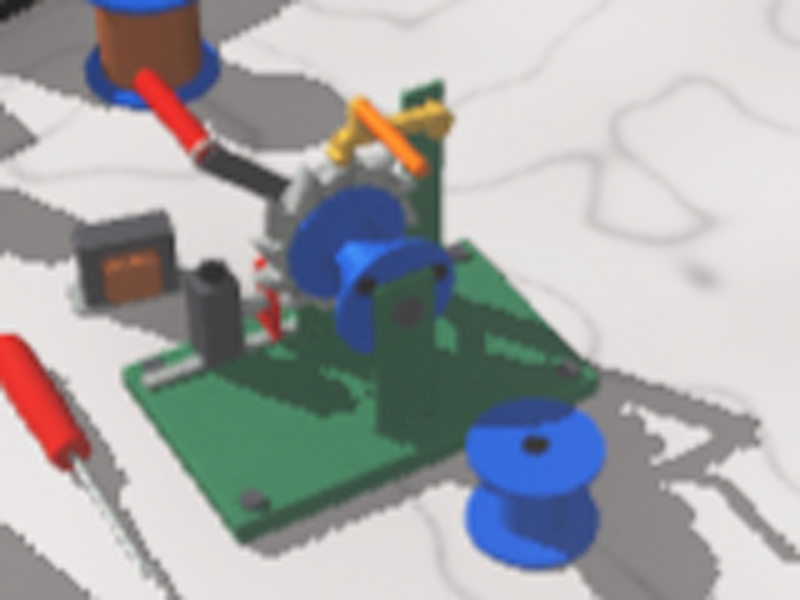

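```bash
cat > h.py <<'E'
from rig import *
import numpy as np, cv2
def ray(n,px):
    c=calibration(n); p=cv2.undistortPoints(np.array([[px]],float),c["K"],c["distortion"])[0,0]
    T=c["pose"]; d=T[:3,:3]@np.r_[p,1]; return T[:3,3],d/np.linalg.norm(d)
def plane(n,px,z):
    o,d=ray(n,px); return o+d*(z-o[2])/d[2]
def tri(a,b):
    o1,d1=ray("top",a); o2,d2=ray("scene",b)
    s=np.linalg.lstsq(np.c_[d1,-d2],o2-o1,rcond=None)[0]
    p,q=o1+s[0]*d1,o2+s[1]*d2
    return (p+q)/2,np.linalg.norm(p-q)
def ends(im,lo,hi,roi):
    x0,y0,x1,y1=roi
    h=cv2.cvtColor(im[y0:y1,x0:x1],cv2.COLOR_RGB2HSV)
    m=cv2.inRange(h,np.array(lo),np.array(hi))
    n,l,st,ce=cv2.connectedComponentsWithStats(m)
    k=1+np.argmax(st[1:,4]); ys,xs=np.nonzero(l==k); P=np.c_[xs,ys].astype(float)+[x0,y0]
    c=P.mean(0); u,s,v=np.linalg.svd(P-c,full_matrices=False); t=(P-c)@v[0]
    return c+v[0]*(t.min()), c+v[0]*(t.max()), st[k,4]
def project(n,p):
    c=calibration(n);T=np.linalg.inv(c["pose"]);r,_=cv2.Rodrigues(T[:3,:3])
    return cv2.projectPoints(np.array([p],float),r,T[:3,3],c["K"],c["distortion"])[0].ravel()
E
python3 - <<'E'
from h import *
t=cv2.imread("pics/top0.png")[:,:,::-1].copy(); s=cv2.imread("pics/scene0.png")[:,:,::-1].copy()
C=[plane("top",(310+u*.26667,160+v*.26667),.016) for u,v in [(140,145),(352,188),(280,528),(67,478)]]
for i in range(4): print("corner",C[i].round(4),np.linalg.norm(C[i]-C[i-1]).round(4))
print("center",np.mean(C,0).round(4)); 
for e in (C[0]-C[3],C[1]-C[2]): print("yaw",np.degrees(np.arctan2(e[1],e[0])))
for e in (C[0]-C[1],C[3]-C[2]): print("yaw",np.degrees(np.arctan2(-e[0],e[1])))
o=ends(t,(8,150,120),(14,255,255),(345,230,400,255)),ends(s,(8,150,120),(14,255,255),(285,190,310,215))
r=ends(t,(0,150,60),(6,255,255),(395,210,450,240)),ends(s,(0,150,60),(6,255,255),(240,180,265,210))
for nm,(a,b) in (("orange",o),("red",r)):
    print(nm,a,b)
    for i,j in ((0,0),(0,1),(1,0),(1,1)):
        p,g=tri(a[i],b[j]); print(i,j,p.round(4),round(g,4))
E
```

```text
corner [ 0.6999 -0.0717  0.016 ] 0.2256
corner [ 0.6675 -0.2108  0.016 ] 0.1428
corner [ 0.446  -0.1535  0.016 ] 0.2289
corner [ 0.4808 -0.0178  0.016 ] 0.1401
center [ 0.5735 -0.1134  0.016 ]
yaw -13.800370736469493
yaw -14.497309925596166
yaw -13.082695856930307
yaw -14.391423854641408
orange (array([354.88133585, 240.51254189]), array([383.21477616, 247.07232489]), np.int32(91)) (array([291.54110669, 196.4236354 ]), array([304.43893433, 208.5324652 ]), np.int32(52))
0 0 [ 0.5756 -0.0844  0.2073] 0.0335
0 1 [ 0.5681 -0.0723  0.1762] 0.0041
1 0 [ 0.5539 -0.1319  0.1757] 0.0014
1 1 [ 0.546  -0.1195  0.1447] 0.0422
red (array([405.19171073, 219.17903091]), array([439.20508622, 227.12175263]), np.int32(223)) (array([247.44062576, 188.4434756 ]), array([259.08928166, 203.13641029]), np.int32(95))
0 0 [ 0.6227 -0.193   0.1978] 0.0419
0 1 [ 0.6173 -0.1863  0.1574] 0.0034
1 0 [ 0.5978 -0.2574  0.1595] 0.0026
1 1 [ 0.5917 -0.2509  0.1182] 0.04
```

Request:
{"method": "drive_tool", "body": {"plan": [{"offset": [-4, 4, -4], "delta_rot": [0, 0, 7], "jaw": 4}, {"offset": [-7, 7, -6], "delta_rot": [0, 0, 14], "jaw": 4}, {"offset": [-10, 10, -6], "delta_rot": [0, 0, 21], "jaw": 4}, {"offset": [-13, 13, -6], "delta_rot": [0, 0, 28], "jaw": 4}, {"offset": [-16, 16, -6], "delta_rot": [0, 0, 35], "jaw": 4}, {"offset": [-19, 19, -6], "delta_rot": [0, 0, 42], "jaw": 4}, {"offset": [-22, 22, -6], "delta_rot": [0, 0, 49], "jaw": 4}, {"offset": [-25, 25, -6], "delta_rot": [0, 0, 56], "jaw": 4}], "squeeze": 5}}

```text
time: 0.77
position: [0.334, 0.3125, 0.2612]
tool_rot: [0.99, 0.143, -0.0, 0.0]
ft_force: [0.9, 0.3, -1.0]
grip_width: 0.0438
```

```bash
cat >> h.py <<'E'
from scipy.spatial.transform import Rotation as Ro
YAW=np.radians(-14.); EX=np.array([np.cos(YAW),np.sin(YAW),0]); EY=np.array([-np.sin(YAW),np.cos(YAW),0])
RT=Ro.from_matrix(np.c_[EX,-EY,[0,0,-1]])
def to(p):
    o=get_obs(); R=Ro.from_quat(o["tool_rot"])
    print("t",round(o["time"],2),"pos",o["position"].round(4),"F",o["ft_force"].round(1),"w",round(o["grip_width"],4))
    print("offset cm",(R.inv().apply(np.array(p)-o["position"])*100).round(2),"rot",(R.inv()*RT).as_rotvec(degrees=True).round(1))
E
python3 -c "
from h import *
to([.5634,-.0924,.26]); print(get_obs()['q'])"
```

```text
t 0.77 pos [0.334  0.3125 0.2612] F [ 0.9  0.3 -1. ] w 0.0438
offset cm [10.53 45.33  0.12] rot [ 0.   0.  30.5]
[ 5.07113775e-01  2.21847695e-01  1.75630154e+00 -8.52835662e-05
  1.16363335e+00  2.19990413e-01]
```

Request:
{"method": "drive_tool", "body": {"plan": [{"offset": [1, 4, 0], "delta_rot": [0, 0, 5], "jaw": 4}, {"offset": [2, 8, 0], "delta_rot": [0, 0, 10], "jaw": 4}, {"offset": [3, 12, 0], "delta_rot": [0, 0, 15], "jaw": 4}, {"offset": [4, 16, 0], "delta_rot": [0, 0, 20], "jaw": 4}, {"offset": [5, 20, 0], "delta_rot": [0, 0, 25], "jaw": 4}, {"offset": [6, 24, 0], "delta_rot": [0, 0, 30.5], "jaw": 4}, {"offset": [7, 28, 0], "delta_rot": [0, 0, 30.5], "jaw": 4}, {"offset": [8, 32, 0], "delta_rot": [0, 0, 30.5], "jaw": 4}]}}

```text
time: 1.43
position: [0.5031, 0.0291, 0.261]
tool_rot: [0.993, -0.12, -0.0, -0.0]
ft_force: [-0.2, 0.4, 0.1]
grip_width: 0.04
```

```bash
python3 -c "
from h import *
to([.5634,-.0924,.22])"
```

```text
t 1.43 pos [0.5031 0.0291 0.261 ] F [-0.2  0.4  0.1] w 0.04
offset cm [ 8.75 10.37  4.09] rot [-0.   0.   0.2]
```

Request:
{"method": "drive_tool", "body": {"plan": [{"offset": [2, 3, 0], "delta_rot": [0, 0, 0], "jaw": 4}, {"offset": [4, 6, 0], "delta_rot": [0, 0, 0], "jaw": 4}, {"offset": [6, 8, 1], "delta_rot": [0, 0, 0], "jaw": 4}, {"offset": [8, 9.5, 2], "delta_rot": [0, 0, 0], "jaw": 4}, {"offset": [8.7, 10.3, 3], "delta_rot": [0, 0, 0], "jaw": 4}, {"offset": [8.7, 10.3, 4], "delta_rot": [0, 0, 0], "jaw": 4}, {"offset": [8.7, 10.3, 4], "delta_rot": [0, 0, 0], "jaw": 4}, {"offset": [8.7, 10.3, 4], "delta_rot": [0, 0, 0], "jaw": 4}]}}

```text
time: 2.1
position: [0.5609, -0.0878, 0.2201]
tool_rot: [0.993, -0.119, -0.002, -0.001]
ft_force: [-0.7, -0.1, -0.1]
grip_width: 0.0401
```

```bash
python3 -c "
from h import *
to([.5634,-.0924,.159])
for n,r in (('top',(160,320,310,470)),('scene',(155,275,240,400))):
    im=camera(n)[:,:,::-1]; a,b,c,d=r; cv2.imwrite(f'pics/{n}1.png',cv2.resize(im[a:b,c:d],None,fx=3.7,fy=3.7,interpolation=2))
"
```

```text
t 2.1 pos [ 0.5609 -0.0878  0.2201] F [-0.7 -0.1 -0.1] w 0.0401
offset cm [0.37 0.39 6.11] rot [-0.1  0.2  0.3]
```

View pics/scene1.png

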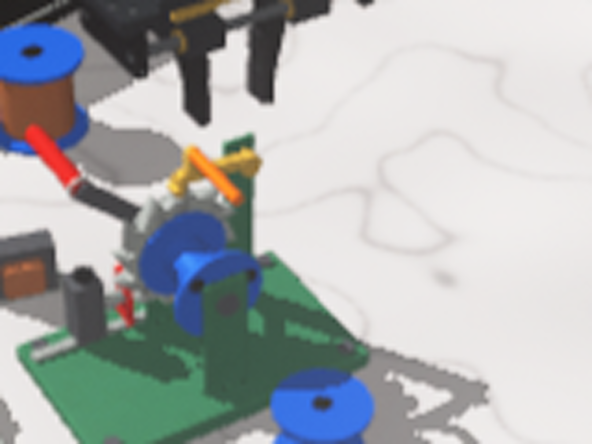

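View pics/top1.png

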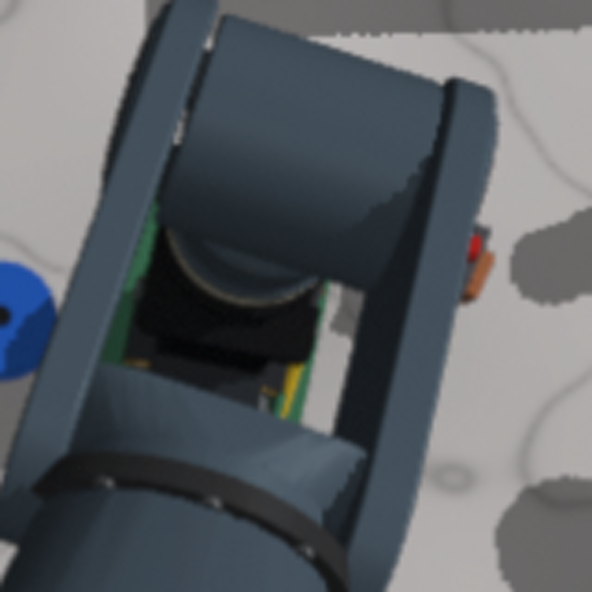

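Request:
{"method": "drive_tool", "body": {"plan": [{"offset": [0.4, 0.4, 0], "delta_rot": [0, 0, 0], "jaw": 4}, {"offset": [0.4, 0.4, 1], "delta_rot": [0, 0, 0], "jaw": 4}, {"offset": [0.4, 0.4, 2], "delta_rot": [0, 0, 0], "jaw": 4}, {"offset": [0.4, 0.4, 3], "delta_rot": [0, 0, 0], "jaw": 4}, {"offset": [0.4, 0.4, 3], "delta_rot": [0, 0, 0], "jaw": 4}, {"offset": [0.4, 0.4, 3], "delta_rot": [0, 0, 0], "jaw": 4}, {"offset": [0.4, 0.4, 3], "delta_rot": [0, 0, 0], "jaw": 4}, {"offset": [0.4, 0.4, 3], "delta_rot": [0, 0, 0], "jaw": 4}]}}

```text
time: 2.87
position: [0.5661, -0.0946, 0.1915]
tool_rot: [0.993, -0.12, 0.0, 0.0]
ft_force: [-0.9, -0.3, 0.0]
grip_width: 0.0402
```

```bash
python3 -c "
from h import *
to([.5634,-.0924,.159])
for n,r in (('scene',(155,275,240,400)),):
    im=camera(n)[:,:,::-1]; a,b,c,d=r; cv2.imwrite(f'pics/{n}2.png',cv2.resize(im[a:b,c:d],None,fx=4.8,fy=4.8,interpolation=2))
"
```

```text
t 2.87 pos [ 0.5661 -0.0946  0.1915] F [-0.9 -0.3  0. ] w 0.0402
offset cm [-0.31 -0.15  3.25] rot [ 0.  -0.   0.3]
```

View pics/scene2.png

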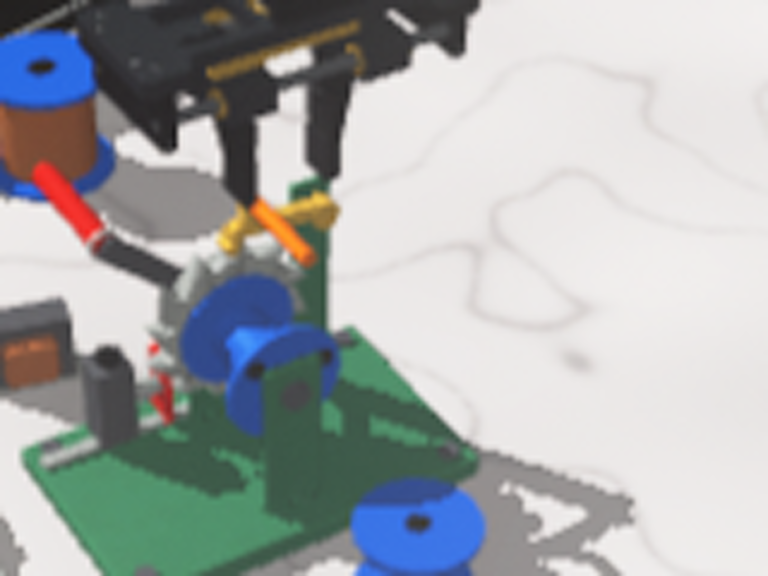

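Request:
{"method": "drive_tool", "body": {"plan": [{"offset": [-0.3, -0.15, 0.8], "delta_rot": [0, 0, 0], "jaw": 4}, {"offset": [-0.3, -0.15, 1.6], "delta_rot": [0, 0, 0], "jaw": 4}, {"offset": [-0.3, -0.15, 2.4], "delta_rot": [0, 0, 0], "jaw": 4}, {"offset": [-0.3, -0.15, 3.2], "delta_rot": [0, 0, 0], "jaw": 4}, {"offset": [-0.3, -0.15, 3.2], "delta_rot": [0, 0, 0], "jaw": 4}, {"offset": [-0.3, -0.15, 3.2], "delta_rot": [0, 0, 0], "jaw": 2}, {"offset": [-0.3, -0.15, 3.2], "delta_rot": [0, 0, 0], "jaw": 2}, {"offset": [-0.3, -0.15, 3.2], "delta_rot": [0, 0, 0], "jaw": 2}]}}

```text
time: 3.58
position: [0.5636, -0.0924, 0.1595]
tool_rot: [0.993, -0.12, 0.0, 0.0]
ft_force: [0.3, 0.1, -0.0]
grip_width: 0.0274
```

```bash
python3 -c "
from h import *
to([.5634,-.0924,.159])
for n,r in (('scene',(155,275,240,400)),):
    im=camera(n)[:,:,::-1]; a,b,c,d=r; cv2.imwrite(f'pics/{n}3.png',cv2.resize(im[a:b,c:d],None,fx=4.8,fy=4.8,interpolation=2))
"
```

```text
t 3.58 pos [ 0.5636 -0.0924  0.1595] F [ 0.3  0.1 -0. ] w 0.0274
offset cm [-0.02  0.    0.05] rot [ 0.  -0.   0.3]
```

View pics/scene3.png

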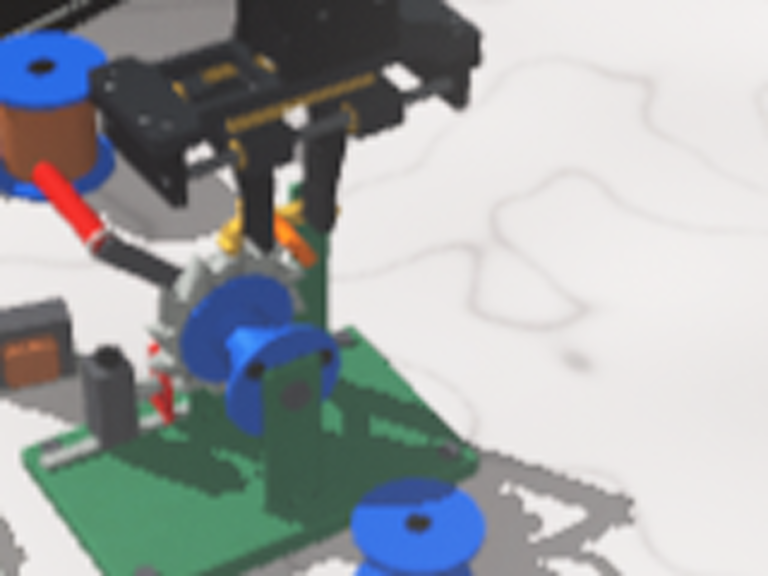

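Request:
{"method": "drive_tool", "body": {"plan": [{"offset": [0, 0, 0], "delta_rot": [0, 0, 0], "jaw": 1.4}, {"offset": [0, 0, 0], "delta_rot": [0, 0, 0], "jaw": 1}, {"offset": [0, 0, 0], "delta_rot": [0, 0, 0], "jaw": 0.6}, {"offset": [0, 0, 0], "delta_rot": [0, 0, 0], "jaw": 0.6}, {"offset": [0, 0, 0], "delta_rot": [0, 0, 0], "jaw": 0.6}, {"offset": [0, 0, 0], "delta_rot": [0, 0, 0], "jaw": 0.6}, {"offset": [0, 0, 0], "delta_rot": [0, 0, 0], "jaw": 0.6}, {"offset": [0, 0, 0], "delta_rot": [0, 0, 0], "jaw": 0.6}], "squeeze": 6}}

```text
time: 4.3
position: [0.5639, -0.0925, 0.1595]
tool_rot: [0.993, -0.12, 0.001, 0.0]
ft_force: [1.1, -0.7, -0.6]
grip_width: 0.0073
```

```bash
python3 -c "
from h import *
to([.5634,-.0924,.159])
c=.43+.04
for t in np.r_[np.arange(.2,1.8,.2),1.65,1.75]:
    d=53*np.array([np.cos(.43+t)-np.cos(c),np.sin(.43+t)-np.sin(c)]); print(round(t,2),(d/10).round(2))
"
```

```text
t 4.3 pos [ 0.5639 -0.0925  0.1595] F [ 1.1 -0.7 -0.6] w 0.0073
offset cm [-0.05  0.    0.05] rot [ 0.  -0.1  0.3]
0.2 [-0.44  0.72]
0.4 [-1.15  1.51]
0.6 [-2.    2.14]
0.8 [-2.95  2.59]
1.0 [-3.98  2.85]
1.2 [-5.04  2.89]
1.4 [-6.08  2.72]
1.6 [-7.07  2.35]
1.65 [-7.31  2.23]
1.75 [-7.76  1.95]
```

```bash
python3 -c "
from h import *
to([.5634,-.0924,.159])
for n,r in (('scene',(175,250,260,360)),):
    im=camera(n)[:,:,::-1]; a,b,c,d=r; cv2.imwrite(f'pics/{n}4.png',cv2.resize(im[a:b,c:d],None,fx=8,fy=8,interpolation=2))
"
```

```text
t 4.3 pos [ 0.5639 -0.0925  0.1595] F [ 1.1 -0.7 -0.6] w 0.0073
offset cm [-0.05  0.    0.05] rot [ 0.  -0.1  0.3]
```

View pics/scene4.png

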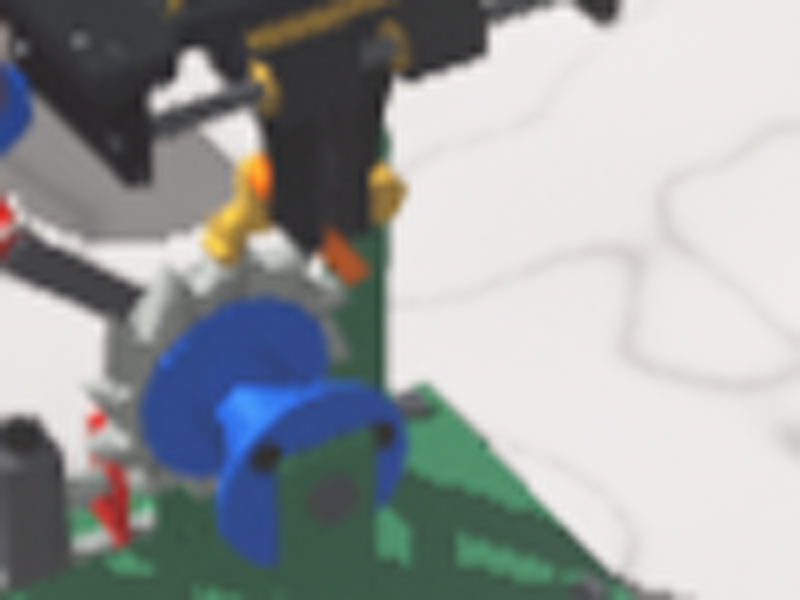

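Request:
{"method": "drive_tool", "body": {"plan": [{"offset": [-0.15, 0, -0.3], "delta_rot": [0, 0, 0], "jaw": 0.6}, {"offset": [-0.44, 0, -0.72], "delta_rot": [0, 0, 0], "jaw": 0.6}, {"offset": [-0.78, 0, -1.13], "delta_rot": [0, 0, 0], "jaw": 0.6}, {"offset": [-1.15, 0, -1.51], "delta_rot": [0, 0, 0], "jaw": 0.6}, {"offset": [-1.56, 0, -1.85], "delta_rot": [0, 0, 0], "jaw": 0.6}, {"offset": [-2.0, 0, -2.14], "delta_rot": [0, 0, 0], "jaw": 0.6}, {"offset": [-2.0, 0, -2.14], "delta_rot": [0, 0, 0], "jaw": 0.6}, {"offset": [-2.0, 0, -2.14], "delta_rot": [0, 0, 0], "jaw": 0.6}]}}

```text
time: 5.02
position: [0.5437, -0.0874, 0.1812]
tool_rot: [0.993, -0.12, 0.0, -0.0]
ft_force: [1.9, 2.0, 2.9]
grip_width: 0.0063
```

```bash
python3 -c "
from h import *
to([.5634,-.0924,.159])
for n,r in (('scene',(165,240,260,360)),):
    im=camera(n)[:,:,::-1]; a,b,c,d=r; cv2.imwrite(f'pics/{n}5.png',cv2.resize(im[a:b,c:d],None,fx=8,fy=8,interpolation=2))
"
```

```text
t 5.02 pos [ 0.5437 -0.0874  0.1812] F [1.9 2.  2.9] w 0.0063
offset cm [2.03 0.02 2.22] rot [-0.  -0.   0.3]
```

View pics/scene5.png

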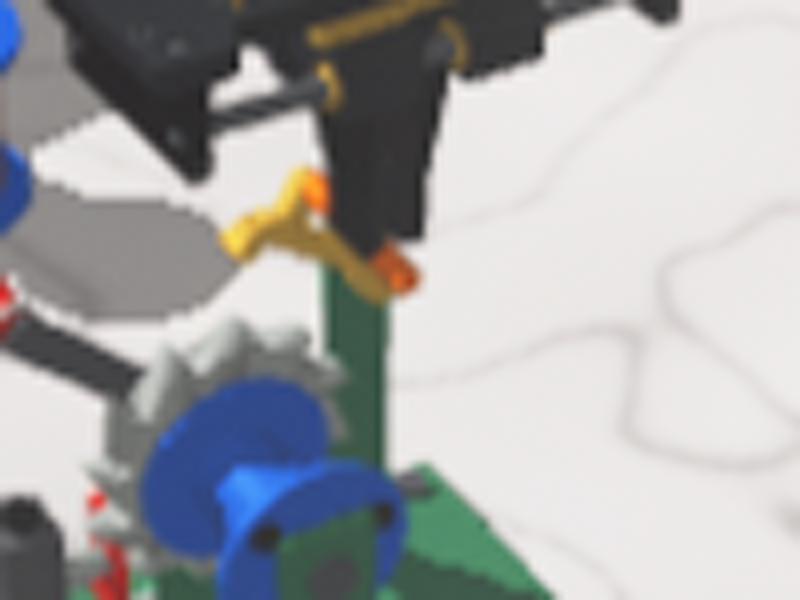

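Request:
{"method": "drive_tool", "body": {"plan": [{"offset": [0, 0, 0], "delta_rot": [0, 0, 0], "jaw": 0.2}, {"offset": [0, 0, 0], "delta_rot": [0, 0, 0], "jaw": 0.2}, {"offset": [-0.3, 0, -0.17], "delta_rot": [0, 0, 0], "jaw": 0.2}, {"offset": [-0.6, 0, -0.31], "delta_rot": [0, 0, 0], "jaw": 0.2}, {"offset": [-0.95, 0, -0.45], "delta_rot": [0, 0, 0], "jaw": 0.2}, {"offset": [-1.3, 0, -0.56], "delta_rot": [0, 0, 0], "jaw": 0.2}, {"offset": [-1.6, 0, -0.64], "delta_rot": [0, 0, 0], "jaw": 0.2}, {"offset": [-1.98, 0, -0.71], "delta_rot": [0, 0, 0], "jaw": 0.2}], "squeeze": 8}}

```text
time: 5.73
position: [0.5244, -0.0825, 0.1883]
tool_rot: [0.993, -0.12, 0.0, -0.0]
ft_force: [1.6, 2.1, 7.1]
grip_width: 0.0021
```

```bash
python3 -c "
from h import *
to([.5634,-.0924,.159])
for n,r in (('scene',(165,240,260,360)),):
    im=camera(n)[:,:,::-1]; a,b,c,d=r; cv2.imwrite(f'pics/{n}6.png',cv2.resize(im[a:b,c:d],None,fx=8,fy=8,interpolation=2))
"
```

```text
t 5.73 pos [ 0.5244 -0.0825  0.1883] F [1.6 2.1 7.1] w 0.0021
offset cm [4.02 0.04 2.93] rot [-0.  -0.   0.3]
```

View pics/scene6.png

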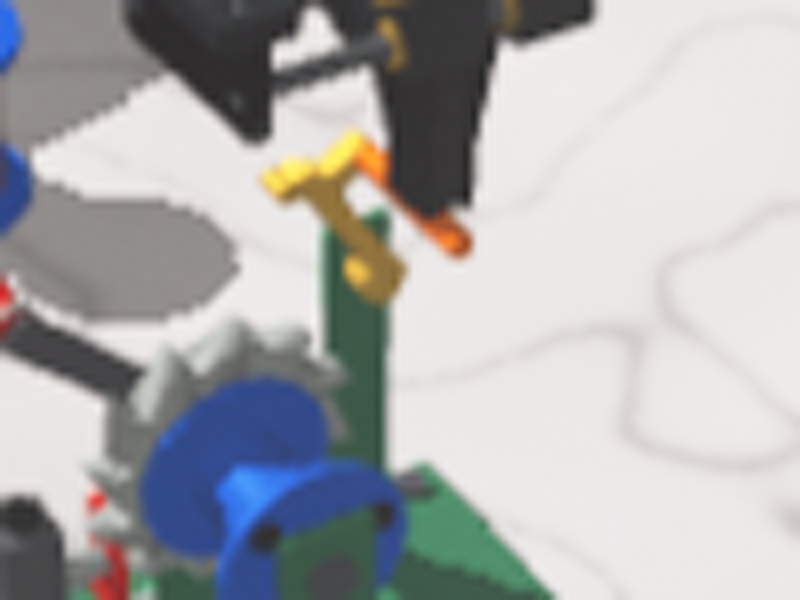

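```bash
cat >> h.py <<'E'
O=np.array([.5690,-.1395,0])
def W(x,y,z): return O+EX*x/1000+EY*y/1000+[0,0,z/1000]
def bar(t,y=42): a=.43+t; return W(-62+53*np.cos(a),y,152+53*np.sin(a))
def win(p): d=np.array(p)-O; return np.array([d@EX,d@EY,d[2]])*1000
E
python3 -c "
from h import *
for t in (.8,.9,1,1.1,1.2): print(t,[project('scene',bar(t,y)).round(1) for y in (0,64)],bar(t).round(4))
print('hinge',project('scene',W(-62,0,152)))
print('tcp',win(get_obs()['position']),project('scene',get_obs()['position']))
s=camera('scene'); print(ends(s,(8,150,120),(14,255,255),(295,175,325,202)))
"
```

```text
0.8 [array([299.6, 184.3]), array([312.7, 196.7])] [ 0.5362 -0.088   0.202 ]
0.9 [array([301.3, 183.2]), array([314.4, 195.6])] [ 0.5313 -0.0868  0.2035]
1 [array([303. , 182.4]), array([316.1, 194.7])] [ 0.5262 -0.0855  0.2045]
1.1 [array([304.7, 181.6]), array([317.9, 193.9])] [ 0.5211 -0.0843  0.205 ]
1.2 [array([306.4, 181.1]), array([319.6, 193.3])] [ 0.516  -0.083   0.2049]
hinge [305.22735859 197.70251041]
tcp [-58.20147771  44.58553488 188.35051963] [313.09293913 195.53767209]
(array([313.37093262, 191.54060829]), array([317.86396519, 195.16847605]), np.int32(16))
```

Request:
{"method": "drive_tool", "body": {"plan": [{"offset": [-0.25, 0, -0.08], "delta_rot": [0, 0, 0], "jaw": 0.5}, {"offset": [-0.5, 0, -0.12], "delta_rot": [0, 0, 0], "jaw": 0.5}, {"offset": [-0.8, 0, -0.14], "delta_rot": [0, 0, 0], "jaw": 0.5}, {"offset": [-1.06, 0, -0.14], "delta_rot": [0, 0, 0], "jaw": 0.5}, {"offset": [-1.35, 0, -0.1], "delta_rot": [0, 0, 0], "jaw": 0.5}, {"offset": [-1.6, 0, -0.06], "delta_rot": [0, 0, 0], "jaw": 0.5}, {"offset": [-1.85, 0, -0.0], "delta_rot": [0, 0, 0], "jaw": 0.5}, {"offset": [-2.1, 0, 0.05], "delta_rot": [0, 0, 0], "jaw": 0.5}], "squeeze": 6}}

```text
time: 6.5
position: [0.5031, -0.077, 0.1874]
tool_rot: [0.993, -0.12, -0.001, -0.001]
ft_force: [-1.4, 4.6, 7.3]
grip_width: 0.0049
```

```bash
python3 -c "
from h import *
to([.5634,-.0924,.159])
print('tcp',win(get_obs()['position']))
for n,r in (('scene',(165,240,260,360)),):
    im=camera(n)[:,:,::-1]; a,b,c,d=r; cv2.imwrite(f'pics/{n}7.png',cv2.resize(im[a:b,c:d],None,fx=8,fy=8,interpolation=2))
"
```

```text
t 6.5 pos [ 0.5031 -0.077   0.1874] F [-1.4  4.6  7.3] w 0.0049
offset cm [6.23 0.07 2.83] rot [-0.1  0.1  0.3]
tcp [-79.08606046  44.70595386 187.39196757]
```

View pics/scene7.png

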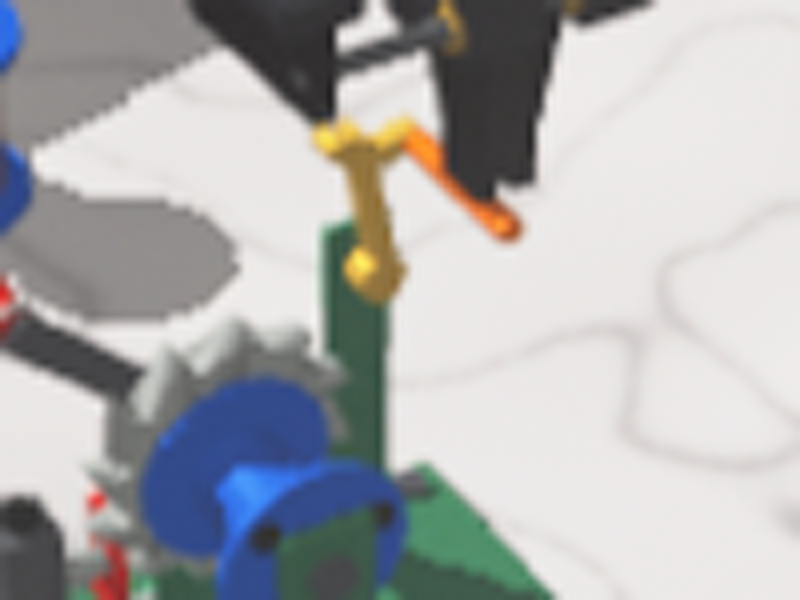

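```bash
python3 -c "
from h import *
p=get_obs()['position']
f=lambda q:((q-[260,165])*8).round()
print(f(project('scene',p)),f(project('scene',p+[0,0,.019])))
for t in (1.2,1.3,1.4,1.5,1.6): print(t,[f(project('scene',bar(t,y))) for y in (0,42,64)],win(bar(t)))
print(f(project('scene',W(-62,0,152))))
im=camera('scene')[:,:,::-1]; a,b,c,d=(170,205,290,340); cv2.imwrite('pics/scene8.png',cv2.resize(im[a:b,c:d],None,fx=16,fy=16,interpolation=0))
"
```

```text
[481. 227.] [483. 179.]
1.2 [array([371., 128.]), array([440., 192.]), array([477., 226.])] [-65.13596197  42.         204.90714264]
1.3 [array([385., 125.]), array([453., 189.]), array([491., 223.])] [-70.40219603  42.         204.3297535 ]
1.4 [array([398., 124.]), array([467., 187.]), array([504., 221.])] [-75.58447814  42.         203.22950277]
1.5 [array([411., 123.]), array([480., 186.]), array([517., 220.])] [-80.63102862  42.         201.61738377]
1.6 [array([423., 124.]), array([492., 187.]), array([529., 221.])] [-85.49142403  42.         199.50950428]
[362. 262.]
```

View pics/scene8.png

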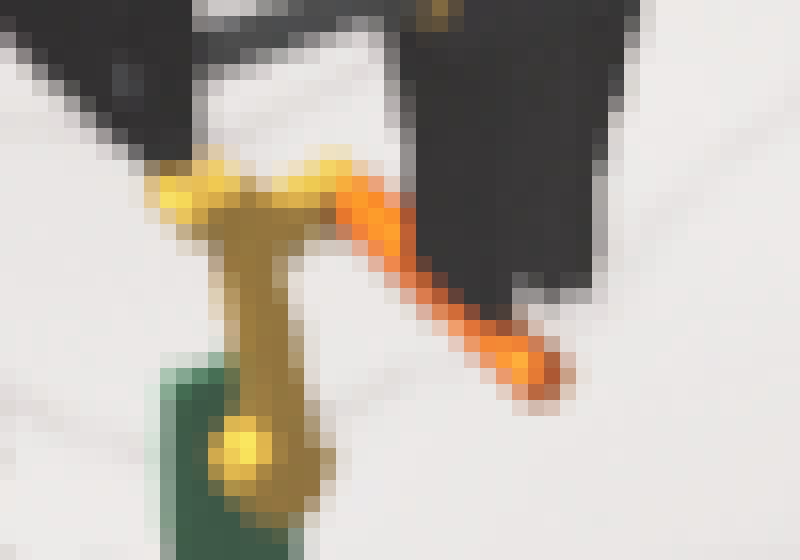

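```bash
python3 -c "
from h import *
p=np.array([.5636,-.0924,.1595])
for z in (0,.019):
  for s in (-.02-.0,.02): print(z,s,((project('scene',p+EX*s+[0,0,z])-[240,155])*4.8).round())
print(((project('scene',bar(.04,42))-[240,155])*4.8).round(),((project('scene',bar(.04,64))-[240,155])*4.8).round())
print(win(p))
"
```

```text
0 -0.02 [316. 249.]
0 0.02 [253. 273.]
0.019 -0.02 [316. 221.]
0.019 0.02 [252. 244.]
[279. 235.] [301. 257.]
[-16.6341182   44.39455047 159.5       ]
```

```bash
python3 -c "
from h import *
p=np.array([.5609,-.0878,.2201])
for z in (0,.01,.019):
  for s in (-.02-.0,.02): print(z,s,((project('scene',p+EX*s+[0,0,z])-[240,155])*3.7).round())
p=np.array([.5661,-.0946,.1915])
for z in (0,.01,.019):
  for s in (-.02-.0,.02): print(z,s,((project('scene',p+EX*s+[0,0,z])-[240,155])*4.8).round())
"
```

```text
0 -0.02 [252. 123.]
0 0.02 [201. 140.]
0.01 -0.02 [252. 110.]
0.01 0.02 [201. 128.]
0.019 -0.02 [252.  99.]
0.019 0.02 [201. 117.]
0 -0.02 [310. 202.]
0 0.02 [246. 225.]
0.01 -0.02 [311. 187.]
0.01 0.02 [245. 210.]
0.019 -0.02 [311. 173.]
0.019 0.02 [245. 196.]
```

Request:
{"method": "drive_tool", "body": {"plan": [{"offset": [-0.25, 0, 0.05], "delta_rot": [0, 0, 0], "jaw": 0.4}, {"offset": [-0.5, 0, 0.15], "delta_rot": [0, 0, 0], "jaw": 0.4}, {"offset": [-0.75, 0, 0.25], "delta_rot": [0, 0, 0], "jaw": 0.4}, {"offset": [-1.0, 0, 0.37], "delta_rot": [0, 0, 0], "jaw": 0.4}, {"offset": [-1.25, 0, 0.5], "delta_rot": [0, 0, 0], "jaw": 0.4}, {"offset": [-1.5, 0, 0.65], "delta_rot": [0, 0, 0], "jaw": 0.4}, {"offset": [-1.7, 0, 0.75], "delta_rot": [0, 0, 0], "jaw": 0.4}, {"offset": [-1.7, 0, 0.75], "delta_rot": [0, 0, 0], "jaw": 0.4}]}}

```text
time: 7.27
position: [0.4846, -0.0731, 0.1787]
tool_rot: [0.993, -0.119, -0.003, -0.0]
ft_force: [-0.3, 0.2, -0.5]
grip_width: 0.0041
```

```bash
python3 -c "
from h import *
to([.5634,-.0924,.159])
print('tcp',win(get_obs()['position']))
im=camera('scene')[:,:,::-1]; a,b,c,d=(165,215,280,350); cv2.imwrite('pics/scene9.png',cv2.resize(im[a:b,c:d],None,fx=11,fy=11,interpolation=0))
f=lambda q:((q-[280,165])*11).round()
for t in (1.4,1.5,1.6,1.7,1.8): print(t,[f(project('scene',bar(t,y))) for y in (0,42,64)],win(bar(t)))
"
```

```text
t 7.27 pos [ 0.4846 -0.0731  0.1787] F [-0.3  0.2 -0.5] w 0.0041
offset cm [8.13 0.01 1.92] rot [0.  0.3 0.3]
tcp [-98.0094723   44.02540836 178.70205912]
1.4 [array([327., 170.]), array([422., 257.]), array([473., 304.])] [-75.58447814  42.         203.22950277]
1.5 [array([345., 170.]), array([440., 256.]), array([491., 303.])] [-80.63102862  42.         201.61738377]
1.6 [array([362., 171.]), array([457., 257.]), array([508., 304.])] [-85.49142403  42.         199.50950428]
1.7 [array([378., 175.]), array([473., 260.]), array([524., 307.])] [-90.11710089  42.         196.92692553]
1.8 [array([392., 180.]), array([487., 266.]), array([539., 312.])] [-94.46184098  42.         193.89545178]
```

View pics/scene9.png

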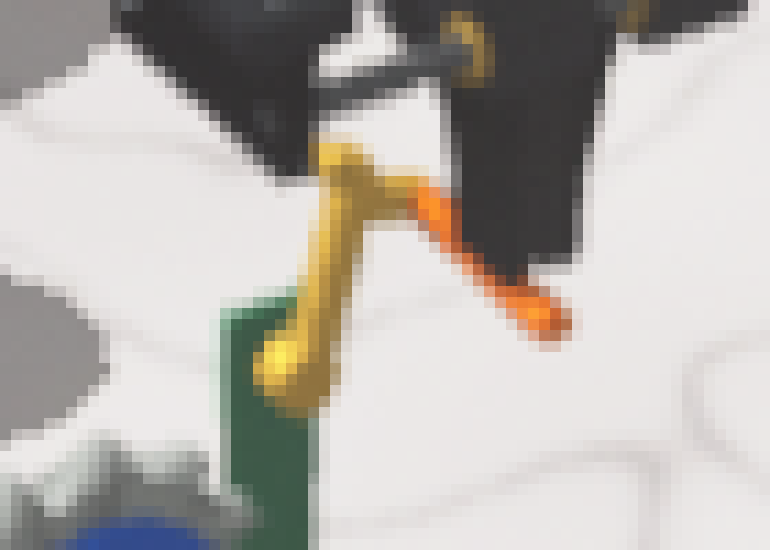

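Request:
{"method": "drive_tool", "body": {"plan": [{"offset": [0, 0, 0], "delta_rot": [0, 0, 0], "jaw": 2.5}, {"offset": [0, 0, 0], "delta_rot": [0, 0, 0], "jaw": 2.5}, {"offset": [0, 0, 0], "delta_rot": [0, 0, 0], "jaw": 3}, {"offset": [0, 0, -1.5], "delta_rot": [0, 0, 0], "jaw": 3}, {"offset": [0, 0, -4], "delta_rot": [0, 0, 0], "jaw": 4}, {"offset": [0, 0, -6.5], "delta_rot": [0, 0, 0], "jaw": 4}, {"offset": [3, 2, -7], "delta_rot": [0, 0, 0], "jaw": 4}, {"offset": [6, 5, -7], "delta_rot": [0, 0, 0], "jaw": 4}]}}

```text
time: 7.98
position: [0.5351, -0.135, 0.2526]
tool_rot: [0.993, -0.118, 0.002, 0.0]
ft_force: [1.3, 0.8, -0.3]
grip_width: 0.0389
```

```bash
python3 -c "
from h import *
to([.6058,-.2287,.22])
im=camera('scene')[:,:,::-1]; a,b,c,d=(140,240,240,370); cv2.imwrite('pics/scene10.png',cv2.resize(im[a:b,c:d],None,fx=6,fy=6,interpolation=0))
"
```

```text
t 7.98 pos [ 0.5351 -0.135   0.2526] F [ 1.3  0.8 -0.3] w 0.0389
offset cm [9.05 7.45 3.31] rot [ 0.  -0.3  0.5]
```

View pics/scene10.png

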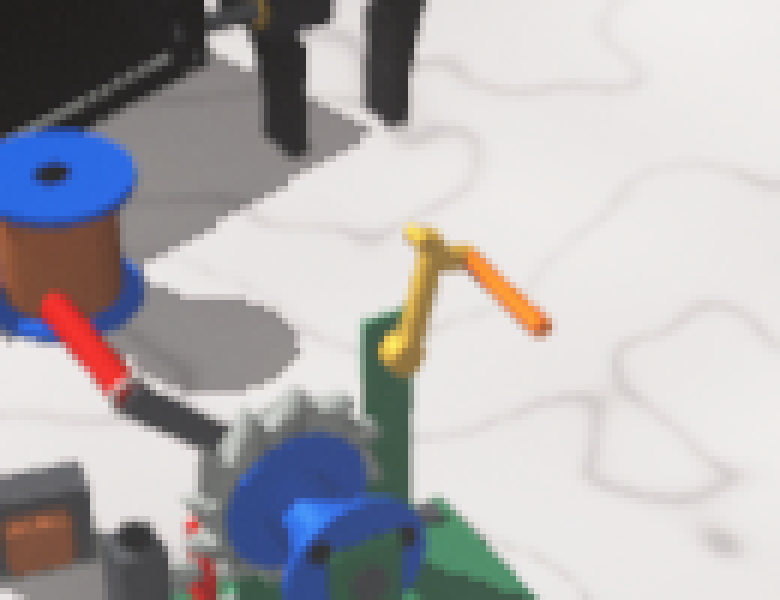

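Request:
{"method": "drive_tool", "body": {"plan": [{"offset": [2.5, 2, 0], "delta_rot": [0, 0, 0], "jaw": 4}, {"offset": [5, 4, 0], "delta_rot": [0, 0, 0], "jaw": 4}, {"offset": [7.5, 6, 0.5], "delta_rot": [0, 0, 0], "jaw": 4}, {"offset": [9, 7.4, 1.5], "delta_rot": [0, 0, 0.5], "jaw": 4}, {"offset": [9, 7.4, 2.5], "delta_rot": [0, 0, 0.5], "jaw": 4}, {"offset": [9, 7.4, 3], "delta_rot": [0, 0, 0.5], "jaw": 4}, {"offset": [9, 7.4, 3], "delta_rot": [0, 0, 0.5], "jaw": 4}, {"offset": [9, 7.4, 3], "delta_rot": [0, 0, 0.5], "jaw": 4}]}}

```text
time: 8.7
position: [0.6024, -0.2279, 0.2192]
tool_rot: [0.992, -0.124, -0.001, -0.001]
ft_force: [-0.6, -0.2, 0.3]
grip_width: 0.0402
```

```bash
python3 -c "
from h import *
p=np.array([.5351,-.135,.2526])
for z in (0,.01,.02): print([(project('scene',p+EX*s+[0,0,z])).round(1) for s in (.02,-.02)],'seen 289,166 306,161')
to([.6058,-.2287,.126])
f=lambda q:((q-[220,140])*6).round()
p=get_obs()['position']
print('tcp',f(project('scene',p)),f(project('scene',p+[0,0,.019])))
print([f(project('scene',W(80*np.sin(.79),y,100+80*np.cos(.79)))) for y in (-28,-75,-108)])
im=camera('scene')[:,:,::-1]; a,b,c,d=(140,240,220,350); cv2.imwrite('pics/scene11.png',cv2.resize(im[a:b,c:d],None,fx=6,fy=6,interpolation=0))
"
```

```text
[array([288.5, 170.3]), array([302.1, 166. ])] seen 289,166 306,161
[array([288.4, 166.9]), array([302.1, 162.6])] seen 289,166 306,161
[array([288.4, 163.4]), array([302.1, 159.2])] seen 289,166 306,161
t 8.7 pos [ 0.6024 -0.2279  0.2192] F [-0.6 -0.2  0.3] w 0.0402
offset cm [0.37 0.   9.31] rot [-0.   0.1 -0.2]
tcp [192. 211.] [189. 173.]
[array([247., 388.]), array([199., 333.]), array([167., 297.])]
```

View pics/scene11.png

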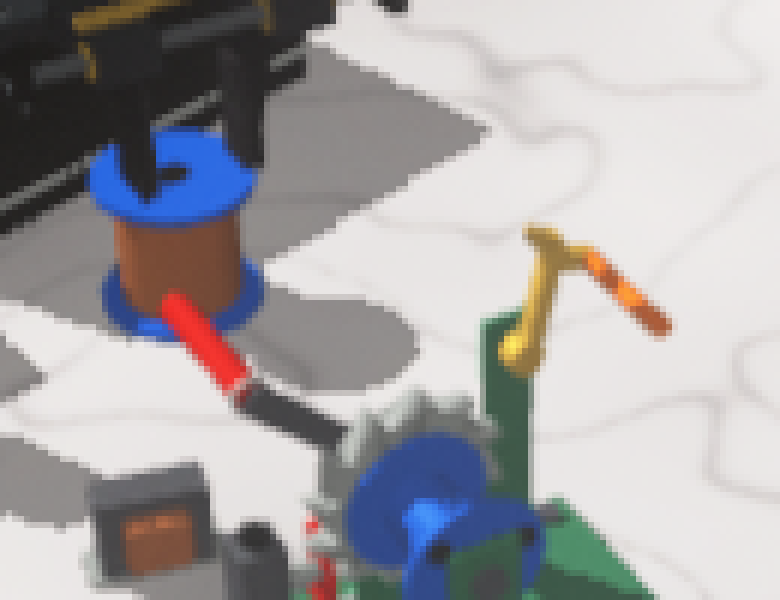

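Request:
{"method": "drive_tool", "body": {"plan": [{"offset": [0.3, 0, 1.5], "delta_rot": [0, 0, 0], "jaw": 4}, {"offset": [0.3, 0, 3], "delta_rot": [0, 0, 0], "jaw": 4}, {"offset": [0.3, 0, 4.5], "delta_rot": [0, 0, 0], "jaw": 4}, {"offset": [0.3, 0, 6], "delta_rot": [0, 0, 0], "jaw": 4}, {"offset": [0.3, 0, 7.5], "delta_rot": [0, 0, 0], "jaw": 4}, {"offset": [0.3, 0, 8.9], "delta_rot": [0, 0, 0], "jaw": 4}, {"offset": [0.3, 0, 8.9], "delta_rot": [0, 0, 0], "jaw": 4}, {"offset": [0.3, 0, 8.9], "delta_rot": [0, 0, 0], "jaw": 4}]}}

```text
time: 9.42
position: [0.6061, -0.2291, 0.1311]
tool_rot: [0.992, -0.123, -0.0, -0.0]
ft_force: [-0.1, -0.1, 0.3]
grip_width: 0.0401
```

```bash
python3 -c "
from h import *
to([.6058,-.2287,.13])
im=camera('scene')[:,:,::-1]; a,b,c,d=(150,220,220,310); cv2.imwrite('pics/scene12.png',cv2.resize(im[a:b,c:d],None,fx=8,fy=8,interpolation=0))
"
```

```text
t 9.42 pos [ 0.6061 -0.2291  0.1311] F [-0.1 -0.1  0.3] w 0.0401
offset cm [-0.04 -0.03  0.11] rot [-0.   0.  -0.2]
```

View pics/scene12.png

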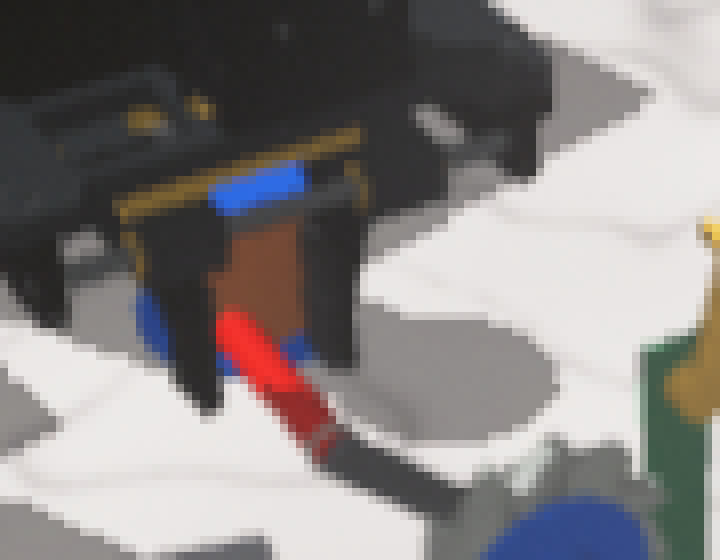

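Request:
{"method": "drive_tool", "body": {"plan": [{"offset": [0, 0, 0], "delta_rot": [0, 0, 0], "jaw": 3}, {"offset": [0, 0, 0], "delta_rot": [0, 0, 0], "jaw": 2.4}, {"offset": [0, 0, 0], "delta_rot": [0, 0, 0], "jaw": 2}, {"offset": [0, 0, 0], "delta_rot": [0, 0, 0], "jaw": 1.3}, {"offset": [0, 0, 0], "delta_rot": [0, 0, 0], "jaw": 1.2}, {"offset": [0, 0, 0], "delta_rot": [0, 0, 0], "jaw": 1.2}, {"offset": [0, 0, 0], "delta_rot": [0, 0, 0], "jaw": 1.2}, {"offset": [0, 0, 0], "delta_rot": [0, 0, 0], "jaw": 1.2}], "squeeze": 12}}

```text
time: 10.13
position: [0.6055, -0.2298, 0.131]
tool_rot: [0.992, -0.124, -0.001, -0.0]
ft_force: [-4.8, 0.6, 5.4]
grip_width: 0.0152
```

```bash
python3 -c "
from h import *
to([.6058,-.2287,.13]); print(win(get_obs()['position']))
im=camera('scene')[:,:,::-1]; a,b,c,d=(150,220,220,310); cv2.imwrite('pics/scene13.png',cv2.resize(im[a:b,c:d],None,fx=8,fy=8,interpolation=0))
"
```

```text
t 10.13 pos [ 0.6055 -0.2298  0.131 ] F [-4.8  0.6  5.4] w 0.0152
offset cm [ 0.   -0.11  0.1 ] rot [-0.   0.1 -0.2]
[ 57.267906   -78.75884697 131.01365972]
```

View pics/scene13.png

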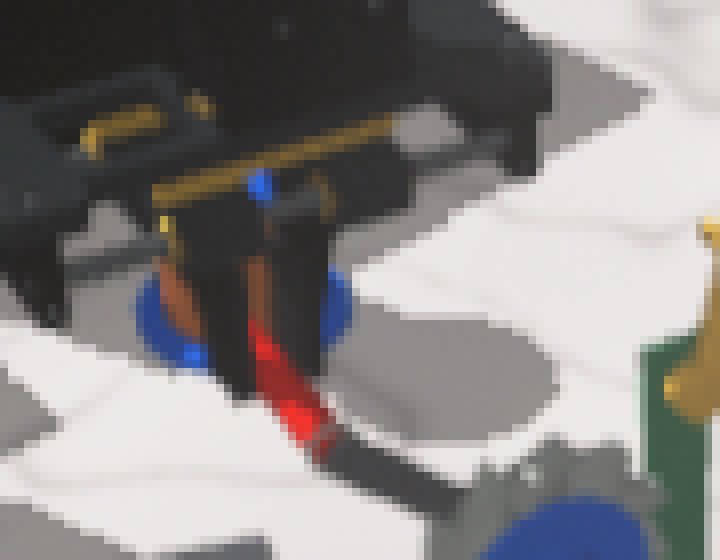

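```bash
python3 -c "
import numpy as np
q0=.79
for q in np.arange(.7,-.9,-.1): print(round(q,2),(8*(np.sin(q)-np.sin(q0))).round(2),(-8*(np.cos(q)-np.cos(q0))).round(2))
"
```

```text
0.7 -0.53 -0.49
0.6 -1.17 -0.97
0.5 -1.85 -1.39
0.4 -2.57 -1.74
0.3 -3.32 -2.01
0.2 -4.09 -2.21
0.1 -4.88 -2.33
0.0 -5.68 -2.37
-0.1 -6.48 -2.33
-0.2 -7.27 -2.21
-0.3 -8.05 -2.01
-0.4 -8.8 -1.74
-0.5 -9.52 -1.39
-0.6 -10.2 -0.97
-0.7 -10.84 -0.49
-0.8 -11.42 0.06
```

Request:
{"method": "drive_tool", "body": {"plan": [{"offset": [-0.25, 0, -0.25], "delta_rot": [0, 0, 0], "jaw": 1.2}, {"offset": [-0.53, 0, -0.49], "delta_rot": [0, 0, 0], "jaw": 1.2}, {"offset": [-0.85, 0, -0.74], "delta_rot": [0, 0, 0], "jaw": 1.2}, {"offset": [-1.17, 0, -0.97], "delta_rot": [0, 0, 0], "jaw": 1.2}, {"offset": [-1.5, 0, -1.19], "delta_rot": [0, 0, 0], "jaw": 1.2}, {"offset": [-1.85, 0, -1.39], "delta_rot": [0, 0, 0], "jaw": 1.2}, {"offset": [-2.2, 0, -1.57], "delta_rot": [0, 0, 0], "jaw": 1.2}, {"offset": [-2.57, 0, -1.74], "delta_rot": [0, 0, 0], "jaw": 1.2}], "squeeze": 20}}

```text
time: 10.85
position: [0.5859, -0.2247, 0.1494]
tool_rot: [0.992, -0.124, 0.005, 0.001]
ft_force: [8.1, -0.1, -4.5]
grip_width: 0.0148
```

```bash
python3 -c "
from h import *
to([.6058,-.2287,.13]); print(win(get_obs()['position']), get_obs()['ft_force']@np.c_[EX,EY,[0,0,1]])
im=camera('scene')[:,:,::-1]; a,b,c,d=(140,215,220,320); cv2.imwrite('pics/scene14.png',cv2.resize(im[a:b,c:d],None,fx=7,fy=7,interpolation=0))
"
```

```text
t 10.85 pos [ 0.5859 -0.2247  0.1494] F [ 8.1 -0.1 -4.5] w 0.0148
offset cm [ 2.01 -0.1   1.96] rot [ 0.  -0.6 -0.3]
[ 36.9836286  -78.56408062 149.35079934] [ 7.88876227  1.81251299 -4.54531487]
```

View pics/scene14.png

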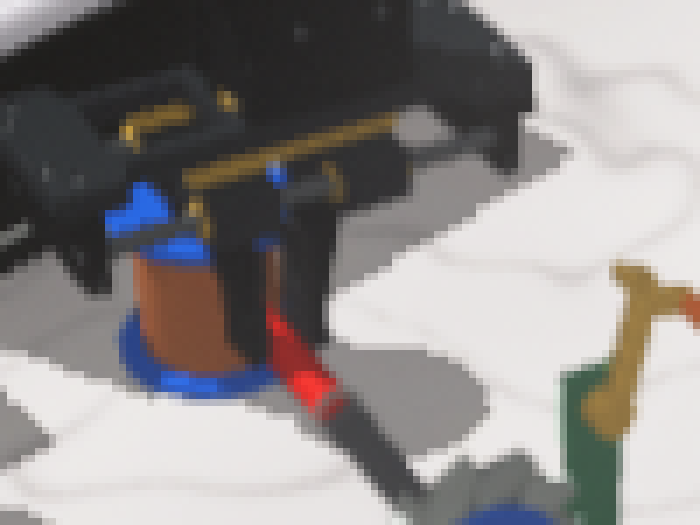

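Request:
{"method": "drive_tool", "body": {"plan": [{"offset": [-0.4, 0, -0.15], "delta_rot": [0, 0, 0], "jaw": 1.2}, {"offset": [-0.75, 0, -0.27], "delta_rot": [0, 0, 0], "jaw": 1.2}, {"offset": [-1.15, 0, -0.37], "delta_rot": [0, 0, 0], "jaw": 1.2}, {"offset": [-1.52, 0, -0.47], "delta_rot": [0, 0, 0], "jaw": 1.2}, {"offset": [-1.9, 0, -0.54], "delta_rot": [0, 0, 0], "jaw": 1.2}, {"offset": [-2.31, 0, -0.59], "delta_rot": [0, 0, 0], "jaw": 1.2}, {"offset": [-2.7, 0, -0.62], "delta_rot": [0, 0, 0], "jaw": 1.2}, {"offset": [-3.11, 0, -0.63], "delta_rot": [0, 0, 0], "jaw": 1.2}]}}

```text
time: 11.57
position: [0.5611, -0.2185, 0.1602]
tool_rot: [0.992, -0.125, 0.012, 0.002]
ft_force: [11.9, 3.0, 11.6]
grip_width: 0.0138
```

```bash
python3 -c "
from h import *
to([.6058,-.2287,.13]); print(win(get_obs()['position']), get_obs()['ft_force']@np.c_[EX,EY,[0,0,1]])
im=camera('scene')[:,:,::-1]; a,b,c,d=(155,255,240,340); cv2.imwrite('pics/scene15.png',cv2.resize(im[a:b,c:d],None,fx=6,fy=6,interpolation=0))
"
```

```text
t 11.57 pos [ 0.5611 -0.2185  0.1602] F [11.9  3.  11.6] w 0.0138
offset cm [ 4.51 -0.12  3.13] rot [ 0.1 -1.4 -0.3]
[ 11.44747311 -78.5413477  160.15688171] [10.81736896  5.75483596 11.60639285]
```

View pics/scene15.png

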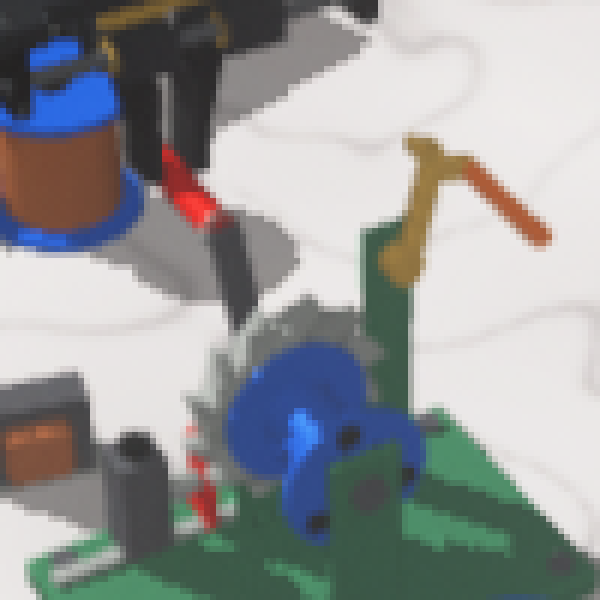

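```bash
cat >> h.py <<'E'
def hand(q,y=-28): return W(80*np.sin(q),y,100+80*np.cos(q))
E
python3 -c "
from h import *
for q in (-.1,0,.1,.2,.3): print(q,((project('scene',hand(q))-[240,155])*6).round())
for q in (.7,.8,.9): print(q,((project('scene',hand(q))-[220,150])*8).round(),'seen 330 440 (s13)')
to([.6,0,0]);
im=camera('scene')[:,:,::-1]; a,b,c,d=(155,255,240,340); cv2.imwrite('pics/scene16.png',cv2.resize(im[a:b,c:d],None,fx=6,fy=6,interpolation=0))
"
```

```text
-0.1 [255. 210.]
0 [239. 215.]
0.1 [223. 221.]
0.2 [208. 229.]
0.3 [192. 238.]
0.7 [343. 420.] seen 330 440 (s13)
0.8 [328. 439.] seen 330 440 (s13)
0.9 [315. 458.] seen 330 440 (s13)
t 11.62 pos [ 0.5603 -0.2182  0.1604] F [ 8.9  2.7 10. ] w 0.0135
offset cm [ -1.92 -22.15  15.97] rot [ 0.1 -1.3 -0.3]
```

Request:
{"method": "drive_tool", "body": {"plan": [{"offset": [0.5, 0, 0], "delta_rot": [0, 0, 0], "jaw": 2.2}, {"offset": [0.5, 0, 0], "delta_rot": [0, 0, 0], "jaw": 2.2}, {"offset": [0.5, 0, 0.2], "delta_rot": [0, 0, 0], "jaw": 2.2}, {"offset": [0.5, 0, 0.5], "delta_rot": [0, 0, 0], "jaw": 2.2}, {"offset": [0.5, 0, 0.9], "delta_rot": [0, 0, 0], "jaw": 2.2}, {"offset": [0.5, 0, 0.9], "delta_rot": [0, 0, 0], "jaw": 2.2}, {"offset": [0.5, 0, 0.9], "delta_rot": [0, 0, 0], "jaw": 2.2}, {"offset": [0.5, 0, 0.9], "delta_rot": [0, 0, 0], "jaw": 2.2}]}}

```text
time: 12.33
position: [0.5571, -0.2177, 0.145]
tool_rot: [0.992, -0.124, 0.001, 0.0]
ft_force: [5.3, -2.1, -1.4]
grip_width: 0.022
```

```bash
cat > st.py <<'E'
from h import *
import sys
o=get_obs(); print('t',round(o['time'],2),'win',win(o['position']).round(1),'F',(o['ft_force']@np.c_[EX,EY,[0,0,1]]).round(1),'w',round(o['grip_width'],4))
print('rot err',(Ro.from_quat(o['tool_rot']).inv()*RT).as_rotvec(degrees=True).round(1))
if len(sys.argv)>1:
    im=camera('scene')[:,:,::-1]; a,b,c,d=(155,255,240,340); cv2.imwrite(f'pics/s{sys.argv[1]}.png',cv2.resize(im[a:b,c:d],None,fx=6,fy=6,interpolation=0))
E
python3 st.py 17
```

```text
t 12.33 win [  7.3 -78.8 145. ] F [ 5.6 -0.8 -1.4] w 0.022
rot err [ 0.  -0.1 -0.3]
```

View pics/s17.png

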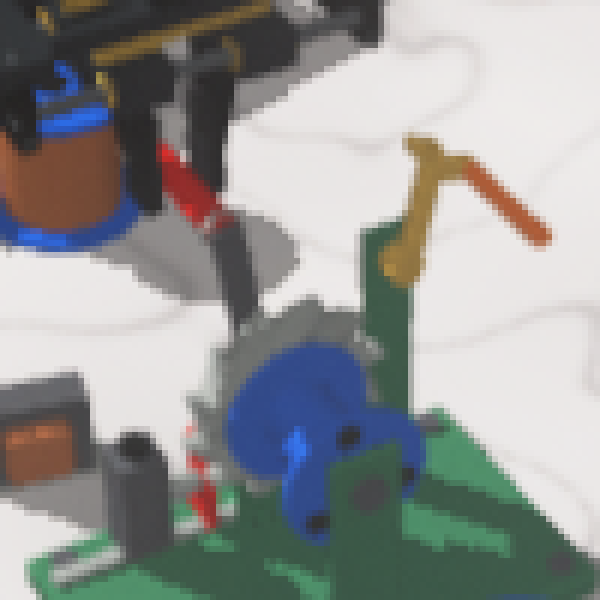

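```bash
python3 -c "
from h import *
for px in ((271.7,226.7),(275,242.5),(273,236)):
  o,d=ray('scene',px)
  for yw in (-14,-25,-36):
    s=((O-o)@EY+yw/1000)/(d@EY); print(px,yw,win(o+s*d).round(1))
"
for i in 1; do python3 -c "
import cv2
a=cv2.imread('pics/s17.png')[380:560,100:300]; cv2.imwrite('pics/s17c.png',cv2.resize(a,None,fx=3,fy=3,interpolation=0))"; done
```

```text
(271.7, 226.7) -14 [ 36.8 -14.   81.9]
(271.7, 226.7) -25 [ 31.4 -25.   71.6]
(271.7, 226.7) -36 [ 26.  -36.   61.4]
(275, 242.5) -14 [ 29.2 -14.   19.9]
(275, 242.5) -25 [ 23.7 -25.    8.8]
(275, 242.5) -36 [ 18.2 -36.   -2.2]
(273, 236) -14 [ 34.4 -14.   46.8]
(273, 236) -25 [ 28.9 -25.   36.1]
(273, 236) -36 [ 23.5 -36.   25.4]
```

View pics/s17c.png

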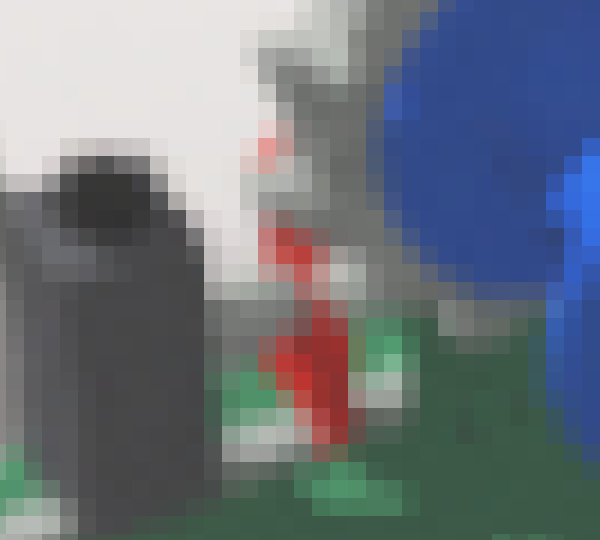

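Request:
{"method": "drive_tool", "body": {"plan": [{"offset": [-0.3, 0, 0], "delta_rot": [0, 0, 0], "jaw": 2.2}, {"offset": [-0.7, 0, 0], "delta_rot": [0, 0, 0], "jaw": 2.2}, {"offset": [-1.1, 0, 0], "delta_rot": [0, 0, 0], "jaw": 2.2}, {"offset": [-1.5, 0, 0], "delta_rot": [0, 0, 0], "jaw": 2.2}, {"offset": [-1.8, 0, 0], "delta_rot": [0, 0, 0], "jaw": 2.2}, {"offset": [-2.1, 0, 0], "delta_rot": [0, 0, 0], "jaw": 2.2}, {"offset": [-2.3, 0, 0], "delta_rot": [0, 0, 0], "jaw": 2.2}, {"offset": [-2.3, 0, 0], "delta_rot": [0, 0, 0], "jaw": 2.2}]}}

```text
time: 13.05
position: [0.5361, -0.2126, 0.1466]
tool_rot: [0.992, -0.124, 0.003, 0.001]
ft_force: [4.9, -1.3, 3.5]
grip_width: 0.0223
```

```bash
python3 st.py 18
```

```text
t 13.05 win [-14.2 -78.9 146.6] F [ 5.1 -0.   3.5] w 0.0223
rot err [ 0.1 -0.3 -0.3]
```

View pics/s18.png

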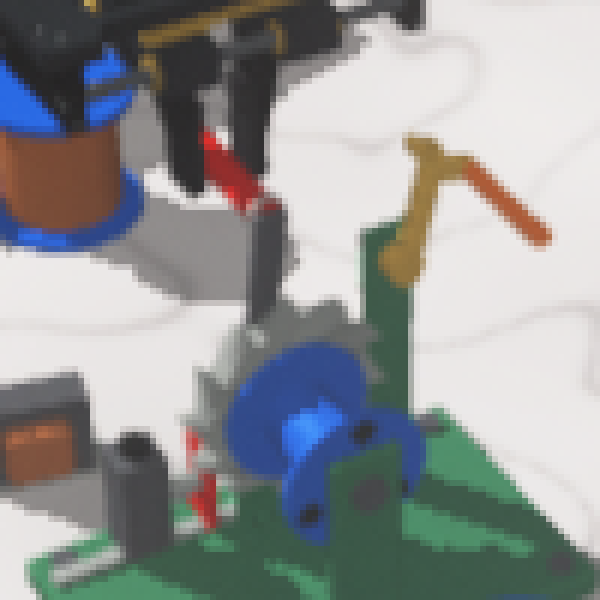

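Request:
{"method": "drive_tool", "body": {"plan": [{"offset": [-0.2, 0, 0], "delta_rot": [0, 0, 0], "jaw": 2.2}, {"offset": [-0.4, 0, 0], "delta_rot": [0, 0, 0], "jaw": 2.2}, {"offset": [-0.5, 0, 0], "delta_rot": [0, 0, 0], "jaw": 2.2}, {"offset": [-0.6, 0, 0], "delta_rot": [0, 0, 0], "jaw": 2.2}, {"offset": [-0.6, 0, 0], "delta_rot": [0, 0, 0], "jaw": 2.2}, {"offset": [-0.6, 0, 0], "delta_rot": [0, 0, 0], "jaw": 2.2}, {"offset": [-0.6, 0, 0], "delta_rot": [0, 0, 0], "jaw": 2.2}, {"offset": [-0.6, 0, 0], "delta_rot": [0, 0, 0], "jaw": 2.2}]}}

```text
time: 13.77
position: [0.53, -0.211, 0.1462]
tool_rot: [0.992, -0.124, 0.002, 0.001]
ft_force: [6.2, -0.5, 3.9]
grip_width: 0.0219
```

```bash
python3 st.py
```

```text
t 13.77 win [-20.5 -78.8 146.2] F [6.1 1.  3.9] w 0.0219
rot err [ 0.  -0.3 -0.3]
```

Request:
{"method": "drive_tool", "body": {"plan": [{"offset": [-0.1, 0, 0], "delta_rot": [0, 0, 0], "jaw": 2.2}, {"offset": [-0.2, 0, 0], "delta_rot": [0, 0, 0], "jaw": 2.2}, {"offset": [-0.3, 0, 0], "delta_rot": [0, 0, 0], "jaw": 2.2}, {"offset": [-0.4, 0, 0], "delta_rot": [0, 0, 0], "jaw": 2.2}, {"offset": [-0.4, 0, 0], "delta_rot": [0, 0, 0], "jaw": 2.2}, {"offset": [-0.4, 0, 0], "delta_rot": [0, 0, 0], "jaw": 2.2}, {"offset": [-0.4, 0, 0], "delta_rot": [0, 0, 0], "jaw": 2.2}, {"offset": [-0.4, 0, 0], "delta_rot": [0, 0, 0], "jaw": 2.2}]}}

```text
time: 14.43
position: [0.5258, -0.2099, 0.1457]
tool_rot: [0.992, -0.124, 0.002, 0.0]
ft_force: [5.9, -1.9, 1.9]
grip_width: 0.0218
```

```bash
python3 st.py 19
```

```text
t 14.43 win [-24.8 -78.7 145.7] F [ 6.2 -0.4  1.9] w 0.0218
rot err [ 0.  -0.2 -0.3]
```

View pics/s19.png

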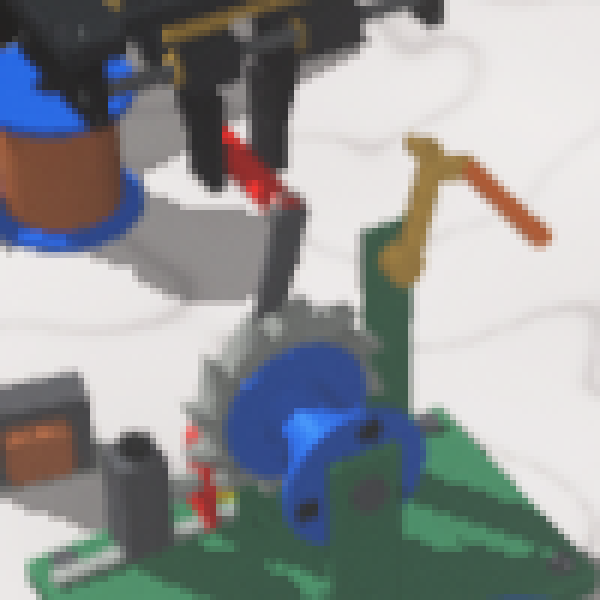

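Request:
{"method": "drive_tool", "body": {"plan": [{"offset": [-0.1, 0, 0], "delta_rot": [0, 0, 0], "jaw": 2.2}, {"offset": [-0.2, 0, 0], "delta_rot": [0, 0, 0], "jaw": 2.2}, {"offset": [-0.3, 0, 0], "delta_rot": [0, 0, 0], "jaw": 2.2}, {"offset": [-0.3, 0, 0], "delta_rot": [0, 0, 0], "jaw": 2.2}, {"offset": [-0.3, 0, 0], "delta_rot": [0, 0, 0], "jaw": 2.2}, {"offset": [-0.3, 0, 0], "delta_rot": [0, 0, 0], "jaw": 2.2}, {"offset": [-0.3, 0, 0], "delta_rot": [0, 0, 0], "jaw": 2.2}, {"offset": [-0.3, 0, 0], "delta_rot": [0, 0, 0], "jaw": 2.2}]}}

```text
time: 15.15
position: [0.5227, -0.2091, 0.1452]
tool_rot: [0.992, -0.124, 0.001, 0.0]
ft_force: [4.9, -1.0, -1.0]
grip_width: 0.0219
```

```bash
python3 st.py
```

```text
t 15.15 win [-28.1 -78.7 145.2] F [ 5.   0.3 -1. ] w 0.0219
rot err [ 0.  -0.2 -0.3]
```

Request:
{"method": "drive_tool", "body": {"plan": [{"offset": [-0.1, 0, 0], "delta_rot": [0, 0, 0], "jaw": 2.2}, {"offset": [-0.2, 0, 0], "delta_rot": [0, 0, 0], "jaw": 2.2}, {"offset": [-0.25, 0, 0], "delta_rot": [0, 0, 0], "jaw": 2.2}, {"offset": [-0.25, 0, 0], "delta_rot": [0, 0, 0], "jaw": 2.2}, {"offset": [-0.25, 0, 0], "delta_rot": [0, 0, 0], "jaw": 2.2}, {"offset": [-0.25, 0, 0], "delta_rot": [0, 0, 0], "jaw": 2.2}, {"offset": [-0.25, 0, 0], "delta_rot": [0, 0, 0], "jaw": 2.2}, {"offset": [-0.25, 0, 0], "delta_rot": [0, 0, 0], "jaw": 2.2}]}}

```text
time: 15.82
position: [0.5205, -0.2084, 0.1448]
tool_rot: [0.992, -0.124, 0.002, 0.0]
ft_force: [7.2, -2.3, -4.4]
grip_width: 0.022
```

```bash
python3 st.py 20
```

```text
t 15.82 win [-30.4 -78.6 144.8] F [ 7.5 -0.5 -4.4] w 0.022
rot err [ 0.  -0.2 -0.3]
```

View pics/s20.png

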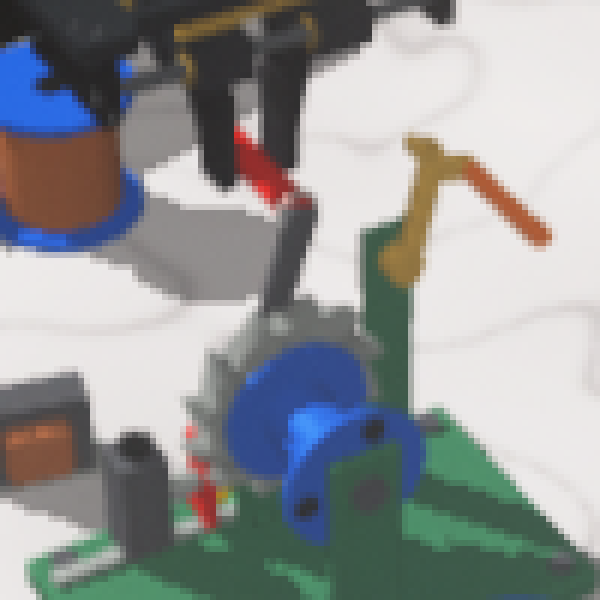

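Request:
{"method": "drive_tool", "body": {"plan": [{"offset": [-0.1, 0, 0.1], "delta_rot": [0, 0, 0], "jaw": 2.2}, {"offset": [-0.2, 0, 0.15], "delta_rot": [0, 0, 0], "jaw": 2.2}, {"offset": [-0.2, 0, 0.2], "delta_rot": [0, 0, 0], "jaw": 2.2}, {"offset": [-0.2, 0, 0.2], "delta_rot": [0, 0, 0], "jaw": 2.2}, {"offset": [-0.2, 0, 0.2], "delta_rot": [0, 0, 0], "jaw": 2.2}, {"offset": [-0.2, 0, 0.2], "delta_rot": [0, 0, 0], "jaw": 2.2}, {"offset": [-0.2, 0, 0.2], "delta_rot": [0, 0, 0], "jaw": 2.2}, {"offset": [-0.2, 0, 0.2], "delta_rot": [0, 0, 0], "jaw": 2.2}]}}

```text
time: 16.53
position: [0.5198, -0.2084, 0.1443]
tool_rot: [0.992, -0.124, 0.003, 0.001]
ft_force: [6.9, -1.2, 3.2]
grip_width: 0.022
```

```bash
cat >> st.py <<'E'
F=o['ft_force']@np.c_[EX,EY,[0,0,1]]; x=win(o['position'])[0]+3
q=np.arcsin(x/80); print('q est',q.round(3),'Ftan',(F[0]*np.cos(q)-F[2]*np.sin(q)).round(1))
E
python3 st.py
```

```text
t 16.53 win [-31.  -78.7 144.3] F [6.9 0.5 3.2] w 0.022
rot err [ 0.  -0.4 -0.3]
q est -0.358 Ftan 7.6
```

Request:
{"method": "drive_tool", "body": {"plan": [{"offset": [-0.1, 0, 0], "delta_rot": [0, 0, 0], "jaw": 2.2}, {"offset": [-0.2, 0, 0.05], "delta_rot": [0, 0, 0], "jaw": 2.2}, {"offset": [-0.2, 0, 0.05], "delta_rot": [0, 0, 0], "jaw": 2.2}, {"offset": [-0.2, 0, 0.05], "delta_rot": [0, 0, 0], "jaw": 2.2}, {"offset": [-0.2, 0, 0.05], "delta_rot": [0, 0, 0], "jaw": 2.2}, {"offset": [-0.2, 0, 0.05], "delta_rot": [0, 0, 0], "jaw": 2.2}, {"offset": [-0.2, 0, 0.05], "delta_rot": [0, 0, 0], "jaw": 2.2}, {"offset": [-0.2, 0, 0.05], "delta_rot": [0, 0, 0], "jaw": 2.2}]}}

```text
time: 17.2
position: [0.5191, -0.2082, 0.1441]
tool_rot: [0.992, -0.124, 0.005, 0.001]
ft_force: [9.3, -1.8, 2.4]
grip_width: 0.0217
```

```bash
python3 st.py
```

```text
t 17.2 win [-31.8 -78.7 144.1] F [9.5 0.5 2.4] w 0.0217
rot err [ 0.  -0.5 -0.3]
q est -0.368 Ftan 9.7
```

Request:
{"method": "drive_tool", "body": {"plan": [{"offset": [-0.1, 0, 0], "delta_rot": [0, 0, 0], "jaw": 2.2}, {"offset": [-0.2, 0, 0.05], "delta_rot": [0, 0, 0], "jaw": 2.2}, {"offset": [-0.3, 0, 0.05], "delta_rot": [0, 0, 0], "jaw": 2.2}, {"offset": [-0.3, 0, 0.05], "delta_rot": [0, 0, 0], "jaw": 2.2}, {"offset": [-0.3, 0, 0.05], "delta_rot": [0, 0, 0], "jaw": 2.2}, {"offset": [-0.3, 0, 0.05], "delta_rot": [0, 0, 0], "jaw": 2.2}, {"offset": [-0.3, 0, 0.05], "delta_rot": [0, 0, 0], "jaw": 2.2}, {"offset": [-0.3, 0, 0.05], "delta_rot": [0, 0, 0], "jaw": 2.2}]}}

```text
time: 17.87
position: [0.5179, -0.2079, 0.1438]
tool_rot: [0.992, -0.125, 0.006, 0.001]
ft_force: [12.1, -0.6, 0.4]
grip_width: 0.0222
```

```bash
python3 st.py 21
```

```text
t 17.87 win [-33.1 -78.8 143.8] F [11.9  2.4  0.4] w 0.0222
rot err [ 0.1 -0.7 -0.3]
q est -0.385 Ftan 11.2
```

View pics/s21.png

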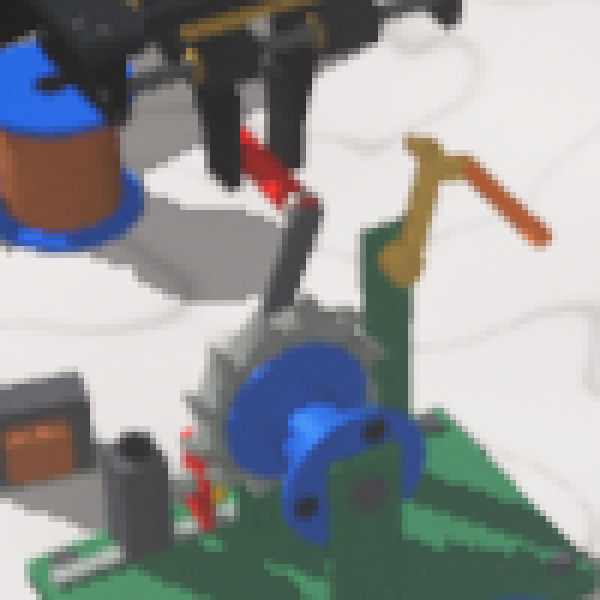

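Request:
{"method": "drive_tool", "body": {"plan": [{"offset": [-0.1, 0, 0], "delta_rot": [0, 0, 0], "jaw": 2.2}, {"offset": [-0.2, 0, 0.05], "delta_rot": [0, 0, 0], "jaw": 2.2}, {"offset": [-0.25, 0, 0.05], "delta_rot": [0, 0, 0], "jaw": 2.2}, {"offset": [-0.25, 0, 0.05], "delta_rot": [0, 0, 0], "jaw": 2.2}, {"offset": [-0.25, 0, 0.05], "delta_rot": [0, 0, 0], "jaw": 2.2}, {"offset": [-0.25, 0, 0.05], "delta_rot": [0, 0, 0], "jaw": 2.2}, {"offset": [-0.25, 0, 0.05], "delta_rot": [0, 0, 0], "jaw": 2.2}, {"offset": [-0.25, 0, 0.05], "delta_rot": [0, 0, 0], "jaw": 2.2}]}}

```text
time: 18.58
position: [0.517, -0.2077, 0.1435]
tool_rot: [0.992, -0.125, 0.008, 0.002]
ft_force: [15.2, 0.4, -0.7]
grip_width: 0.0221
```

```bash
python3 st.py
```

```text
t 18.58 win [-34.  -78.8 143.5] F [14.7  4.1 -0.7] w 0.0221
rot err [ 0.1 -0.9 -0.3]
q est -0.398 Ftan 13.3
```

Request:
{"method": "drive_tool", "body": {"plan": [{"offset": [0.1, 0, 0], "delta_rot": [0, 0, 0], "jaw": 2.6}, {"offset": [0.2, 0, 0], "delta_rot": [0, 0, 0], "jaw": 3}, {"offset": [0.3, 0, 0], "delta_rot": [0, 0, 0], "jaw": 3.4}, {"offset": [0.4, 0, 0], "delta_rot": [0, 0, 0], "jaw": 4}, {"offset": [0.4, 0, 0], "delta_rot": [0, 0, 0], "jaw": 4}, {"offset": [0.4, 0, 0], "delta_rot": [0, 0, 0], "jaw": 4}, {"offset": [0.4, 0, 0], "delta_rot": [0, 0, 0], "jaw": 4}, {"offset": [0.4, 0, 0], "delta_rot": [0, 0, 0], "jaw": 4}]}}

```text
time: 19.25
position: [0.5127, -0.206, 0.1415]
tool_rot: [0.992, -0.124, -0.001, -0.0]
ft_force: [0.0, 0.4, 0.4]
grip_width: 0.0398
```

```bash
python3 st.py 22
```

```text
t 19.25 win [-38.6 -78.1 141.5] F [-0.1  0.4  0.4] w 0.0398
rot err [-0.   0.1 -0.2]
q est -0.461 Ftan 0.1
```

View pics/s22.png

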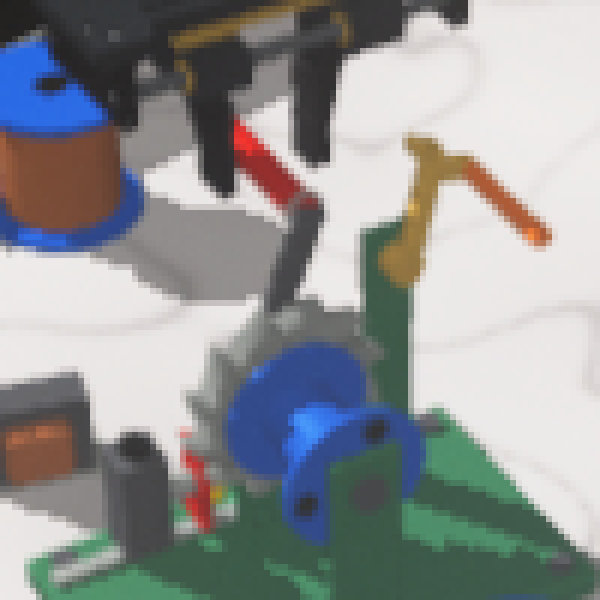

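Request:
{"method": "drive_tool", "body": {"plan": [{"offset": [0.3, 0, -1.5], "delta_rot": [0, 0, 0], "jaw": 4}, {"offset": [0.3, 0, -4.5], "delta_rot": [0, 0, 0], "jaw": 4}, {"offset": [0.3, 0, -8], "delta_rot": [0, 0, 0], "jaw": 4}, {"offset": [0, -0.5, -11], "delta_rot": [0, 0, 0], "jaw": 4}, {"offset": [-1.5, -3, -11.5], "delta_rot": [0, 0, 0], "jaw": 4}, {"offset": [-3, -6, -11.5], "delta_rot": [0, 0, 0], "jaw": 4}, {"offset": [-4.5, -9, -11.5], "delta_rot": [0, 0, 0], "jaw": 4}, {"offset": [-5.8, -12, -11.5], "delta_rot": [0, 0, 0], "jaw": 4}]}}

```text
time: 19.97
position: [0.4857, -0.0746, 0.2572]
tool_rot: [0.992, -0.124, -0.0, -0.0]
ft_force: [0.5, 0.6, -0.0]
grip_width: 0.0401
```

```bash
python3 st.py 23; python3 -c "
from h import *
t=camera('top')[:,:,::-1]; cv2.imwrite('pics/top23.png',cv2.resize(t[160:320,310:470],(600,600)))
to(W(-97,42,215))"
```

```text
t 19.97 win [-96.6  42.8 257.2] F [ 0.4  0.7 -0. ] w 0.0401
rot err [-0.   0.  -0.3]
q est nan Ftan nan
t 20.07 pos [ 0.4843 -0.0714  0.2569] F [ 0.3 -0.2  0.4] w 0.04
offset cm [0.18 0.37 4.18] rot [-0.1  0.2  0. ]st.py:8: RuntimeWarning: invalid value encountered in arcsin
  q=np.arcsin(x/80); print('q est',q.round(3),'Ftan',(F[0]*np.cos(q)-F[2]*np.sin(q)).round(1))
```

View pics/s23.png

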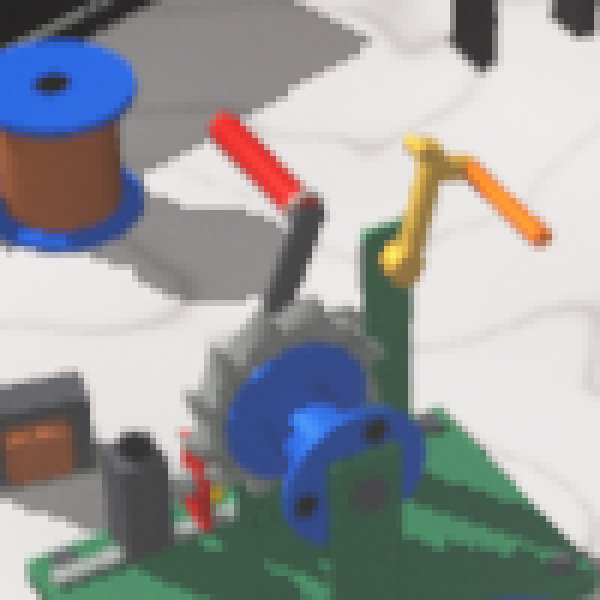

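Request:
{"method": "drive_tool", "body": {"plan": [{"offset": [0.1, 0.1, 1.5], "delta_rot": [0, 0, 0], "jaw": 4}, {"offset": [0.1, 0.2, 3], "delta_rot": [0, 0, 0], "jaw": 4}, {"offset": [0.1, 0.2, 4.5], "delta_rot": [0, 0, 0], "jaw": 4}, {"offset": [0.1, 0.2, 6], "delta_rot": [0, 0, 0], "jaw": 4}, {"offset": [0.1, 0.2, 7.5], "delta_rot": [0, 0, 0], "jaw": 4}, {"offset": [0.1, 0.2, 8.4], "delta_rot": [0, 0, 0], "jaw": 4}, {"offset": [0.1, 0.2, 9.2], "delta_rot": [0, 0, 0], "jaw": 4}, {"offset": [0.1, 0.2, 9.2], "delta_rot": [0, 0, 0], "jaw": 4}]}}

```text
time: 20.73
position: [0.4865, -0.0781, 0.1636]
tool_rot: [0.992, -0.124, -0.001, -0.0]
ft_force: [-0.2, 1.5, -0.1]
grip_width: 0.0399
```

```bash
python3 st.py 24 2>/dev/null
```

```text
t 20.73 win [-94.9  39.6 163.6] F [-0.6  1.5 -0.1] w 0.0399
rot err [-0.   0.2 -0.3]
q est nan Ftan nan
```

View pics/s24.png

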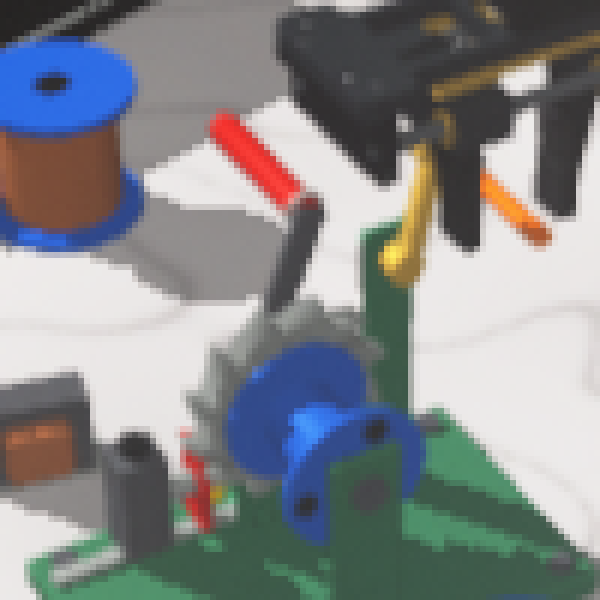

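Request:
{"method": "drive_tool", "body": {"plan": [{"offset": [0, 0, 0], "delta_rot": [0, 0, 0], "jaw": 3}, {"offset": [0, 0, 0], "delta_rot": [0, 0, 0], "jaw": 2.4}, {"offset": [0, 0, 0], "delta_rot": [0, 0, 0], "jaw": 1.9}, {"offset": [0, 0, 0], "delta_rot": [0, 0, 0], "jaw": 1.4}, {"offset": [0, 0, 0], "delta_rot": [0, 0, 0], "jaw": 1.4}, {"offset": [0, 0, 0], "delta_rot": [0, 0, 0], "jaw": 1.4}, {"offset": [0, 0, 0], "delta_rot": [0, 0, 0], "jaw": 1.4}, {"offset": [0, 0, 0], "delta_rot": [0, 0, 0], "jaw": 1.4}], "squeeze": 6}}

```text
time: 21.45
position: [0.4873, -0.078, 0.165]
tool_rot: [0.992, -0.124, 0.0, 0.0]
ft_force: [-0.2, -0.3, -0.9]
grip_width: 0.0145
```

```bash
python3 st.py 25 2>/dev/null; python3 -c "
import numpy as np
c=2.23
for t in np.arange(1.8,-.01,-.1):
    d=5.3*np.array([np.cos(.43+t)-np.cos(c),-np.sin(.43+t)+np.sin(c)]); print(round(t,2),d.round(2))"
```

```text
t 21.45 win [-94.1  39.9 165. ] F [-0.1 -0.4 -0.9] w 0.0145
rot err [ 0.  -0.  -0.2]
q est nan Ftan nan
1.8 [0. 0.]
1.7 [ 0.43 -0.3 ]
1.6 [ 0.9  -0.56]
1.5 [ 1.38 -0.77]
1.4 [ 1.89 -0.93]
1.3 [ 2.41 -1.04]
1.2 [ 2.93 -1.1 ]
1.1 [ 3.46 -1.11]
1.0 [ 3.99 -1.06]
0.9 [ 4.51 -0.96]
0.8 [ 5.02 -0.81]
0.7 [ 5.51 -0.6 ]
0.6 [ 5.97 -0.35]
0.5 [ 6.41 -0.06]
0.4 [6.82 0.28]
0.3 [7.2  0.66]
0.2 [7.53 1.07]
0.1 [7.82 1.51]
-0.0 [8.06 1.98]
```

View pics/s25.png

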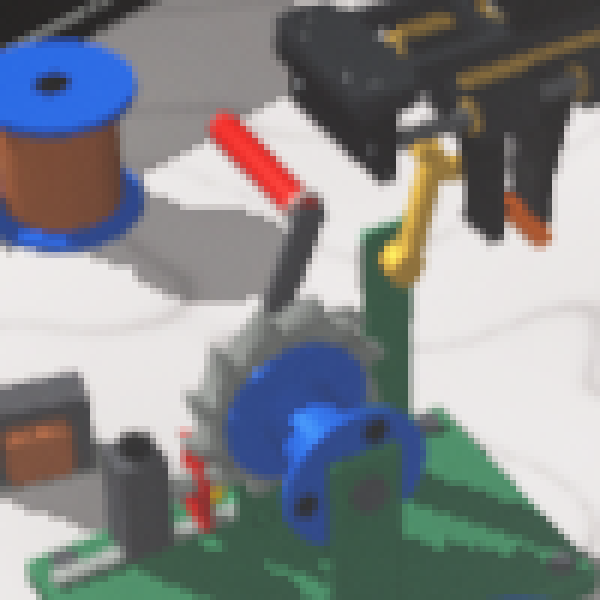

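Bar is captured between the fingers. Carry it along the arc, slowly.

Request:
{"method": "drive_tool", "body": {"plan": [{"offset": [0.2, 0, -0.15], "delta_rot": [0, 0, 0], "jaw": 1.4}, {"offset": [0.43, 0, -0.3], "delta_rot": [0, 0, 0], "jaw": 1.4}, {"offset": [0.66, 0, -0.44], "delta_rot": [0, 0, 0], "jaw": 1.4}, {"offset": [0.9, 0, -0.56], "delta_rot": [0, 0, 0], "jaw": 1.4}, {"offset": [1.14, 0, -0.67], "delta_rot": [0, 0, 0], "jaw": 1.4}, {"offset": [1.38, 0, -0.77], "delta_rot": [0, 0, 0], "jaw": 1.4}, {"offset": [1.64, 0, -0.86], "delta_rot": [0, 0, 0], "jaw": 1.4}, {"offset": [1.89, 0, -0.93], "delta_rot": [0, 0, 0], "jaw": 1.4}]}}

```text
time: 22.17
position: [0.5061, -0.0828, 0.1744]
tool_rot: [0.992, -0.124, 0.0, 0.0]
ft_force: [0.8, -0.2, -0.4]
grip_width: 0.0145
```

```bash
python3 st.py 26 2>/dev/null
```

```text
t 22.17 win [-74.7  39.8 174.4] F [ 0.8  0.  -0.4] w 0.0145
rot err [ 0.  -0.  -0.2]
q est -1.112 Ftan -0.0
```

View pics/s26.png

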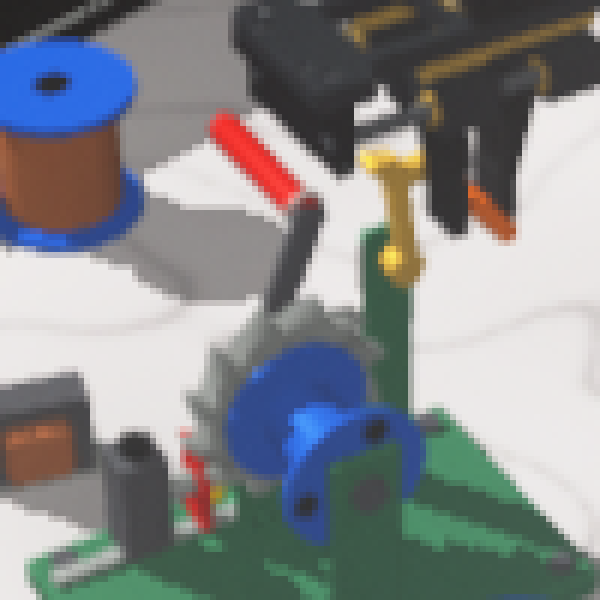

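Request:
{"method": "drive_tool", "body": {"plan": [{"offset": [0.26, 0, -0.06], "delta_rot": [0, 0, 0], "jaw": 1.4}, {"offset": [0.52, 0, -0.11], "delta_rot": [0, 0, 0], "jaw": 1.4}, {"offset": [0.78, 0, -0.15], "delta_rot": [0, 0, 0], "jaw": 1.4}, {"offset": [1.04, 0, -0.17], "delta_rot": [0, 0, 0], "jaw": 1.4}, {"offset": [1.3, 0, -0.18], "delta_rot": [0, 0, 0], "jaw": 1.4}, {"offset": [1.57, 0, -0.18], "delta_rot": [0, 0, 0], "jaw": 1.4}, {"offset": [1.84, 0, -0.16], "delta_rot": [0, 0, 0], "jaw": 1.4}, {"offset": [2.1, 0, -0.13], "delta_rot": [0, 0, 0], "jaw": 1.4}]}}

```text
time: 22.88
position: [0.5264, -0.0879, 0.1755]
tool_rot: [0.992, -0.124, 0.0, 0.0]
ft_force: [0.3, -0.5, 0.3]
grip_width: 0.0141
```

```bash
python3 st.py 27 2>/dev/null
```

```text
t 22.88 win [-53.9  39.7 175.5] F [ 0.4 -0.4  0.3] w 0.0141
rot err [ 0.  -0.  -0.2]
q est -0.689 Ftan 0.5
```

View pics/s27.png

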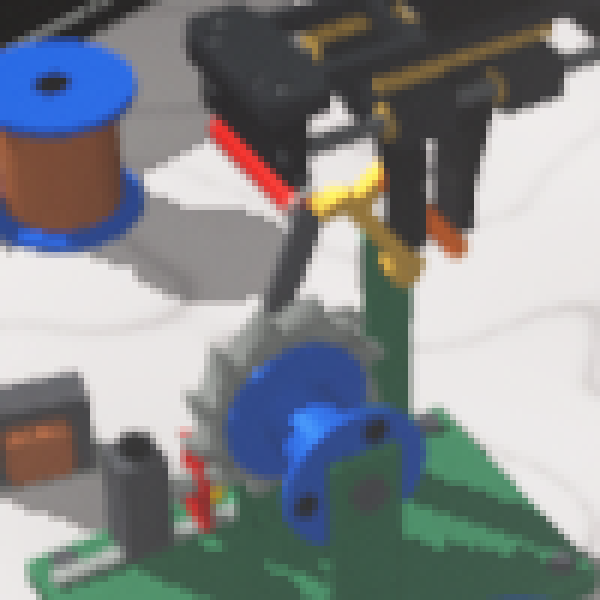

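Request:
{"method": "drive_tool", "body": {"plan": [{"offset": [0.26, 0, 0.05], "delta_rot": [0, 0, 0], "jaw": 1.4}, {"offset": [0.52, 0, 0.1], "delta_rot": [0, 0, 0], "jaw": 1.4}, {"offset": [0.78, 0, 0.17], "delta_rot": [0, 0, 0], "jaw": 1.4}, {"offset": [1.03, 0, 0.25], "delta_rot": [0, 0, 0], "jaw": 1.4}, {"offset": [1.28, 0, 0.35], "delta_rot": [0, 0, 0], "jaw": 1.4}, {"offset": [1.52, 0, 0.46], "delta_rot": [0, 0, 0], "jaw": 1.4}, {"offset": [1.75, 0, 0.58], "delta_rot": [0, 0, 0], "jaw": 1.4}, {"offset": [1.98, 0, 0.71], "delta_rot": [0, 0, 0], "jaw": 1.4}]}}

```text
time: 23.6
position: [0.5454, -0.0928, 0.1683]
tool_rot: [0.992, -0.124, 0.0, 0.0]
ft_force: [-0.3, 0.4, -0.6]
grip_width: 0.0138
```

```bash
python3 st.py 28 2>/dev/null
```

```text
t 23.6 win [-34.2  39.6 168.3] F [-0.4  0.3 -0.6] w 0.0138
rot err [ 0.  -0.  -0.2]
q est -0.4 Ftan -0.6
```

View pics/s28.png

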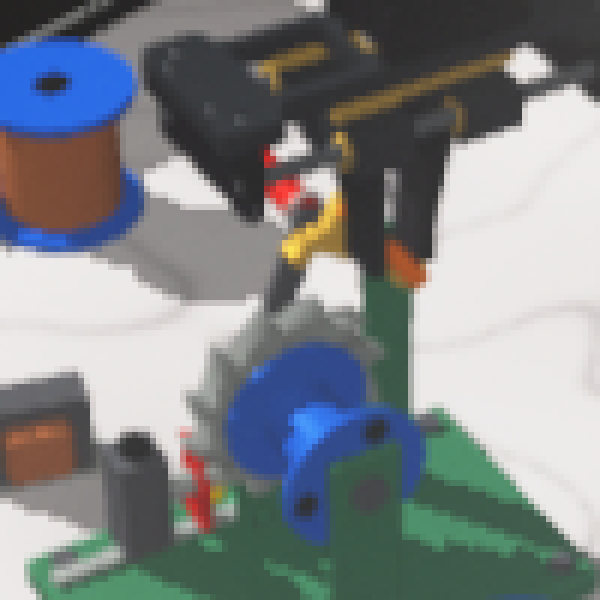

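Request:
{"method": "drive_tool", "body": {"plan": [{"offset": [0.2, 0, 0.14], "delta_rot": [0, 0, 0], "jaw": 1.4}, {"offset": [0.35, 0, 0.22], "delta_rot": [0, 0, 0], "jaw": 1.4}, {"offset": [0.5, 0, 0.35], "delta_rot": [0, 0, 0], "jaw": 1.4}, {"offset": [0.65, 0, 0.46], "delta_rot": [0, 0, 0], "jaw": 1.4}, {"offset": [0.8, 0, 0.6], "delta_rot": [0, 0, 0], "jaw": 1.4}, {"offset": [0.93, 0, 0.7], "delta_rot": [0, 0, 0], "jaw": 1.4}, {"offset": [1.05, 0, 0.83], "delta_rot": [0, 0, 0], "jaw": 1.4}, {"offset": [1.17, 0, 0.95], "delta_rot": [0, 0, 0], "jaw": 1.4}]}}

```text
time: 24.32
position: [0.5567, -0.0956, 0.1588]
tool_rot: [0.992, -0.124, 0.0, 0.0]
ft_force: [0.5, -0.4, -0.2]
grip_width: 0.0143
```

```bash
python3 st.py 29 2>/dev/null
```

```text
t 24.32 win [-22.6  39.6 158.8] F [ 0.6 -0.3 -0.2] w 0.0143
rot err [ 0.  -0.  -0.2]
q est -0.247 Ftan 0.5
```

View pics/s29.png

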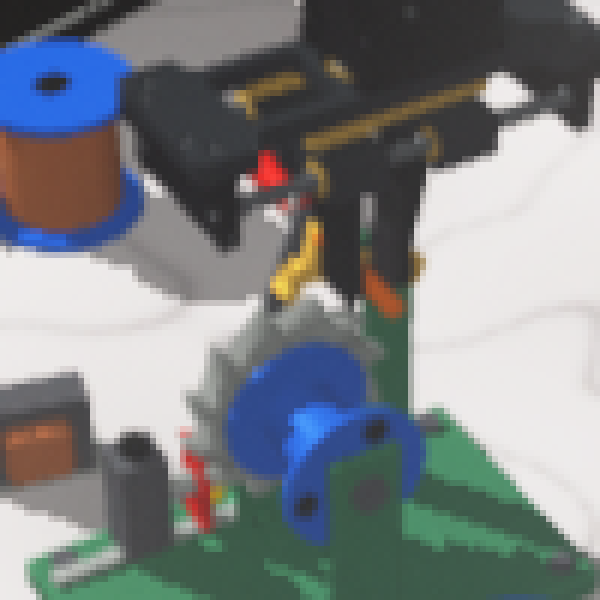

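Request:
{"method": "drive_tool", "body": {"plan": [{"offset": [0.1, 0, 0.1], "delta_rot": [0, 0, 0], "jaw": 1.4}, {"offset": [0.2, 0, 0.2], "delta_rot": [0, 0, 0], "jaw": 1.4}, {"offset": [0.3, 0, 0.35], "delta_rot": [0, 0, 0], "jaw": 1.4}, {"offset": [0.4, 0, 0.5], "delta_rot": [0, 0, 0], "jaw": 1.4}, {"offset": [0.5, 0, 0.6], "delta_rot": [0, 0, 0], "jaw": 1.4}, {"offset": [0.6, 0, 0.7], "delta_rot": [0, 0, 0], "jaw": 1.4}, {"offset": [0.7, 0, 0.8], "delta_rot": [0, 0, 0], "jaw": 1.4}, {"offset": [0.8, 0, 0.8], "delta_rot": [0, 0, 0], "jaw": 1.4}]}}

```text
time: 25.03
position: [0.564, -0.0974, 0.1507]
tool_rot: [0.992, -0.124, -0.0, -0.0]
ft_force: [0.1, 0.7, -0.3]
grip_width: 0.0143
```

```bash
python3 st.py 30 2>/dev/null
```

```text
t 25.03 win [-15.   39.6 150.7] F [-0.1  0.7 -0.3] w 0.0143
rot err [-0.   0.1 -0.2]
q est -0.151 Ftan -0.2
```

View pics/s30.png

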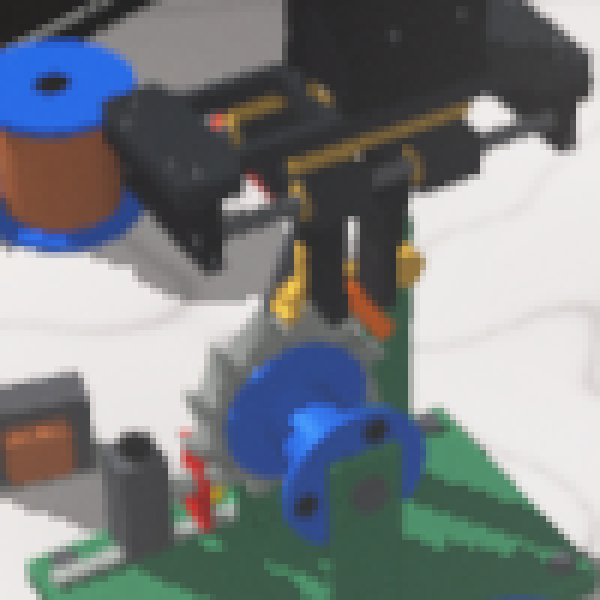

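Request:
{"method": "drive_tool", "body": {"plan": [{"offset": [0, 0, 0], "delta_rot": [0, 0, 0], "jaw": 2}, {"offset": [0, 0, 0], "delta_rot": [0, 0, 0], "jaw": 2.6}, {"offset": [0, 0, 0], "delta_rot": [0, 0, 0], "jaw": 3.2}, {"offset": [0, 0, 0], "delta_rot": [0, 0, 0], "jaw": 4}, {"offset": [0, 0, 0], "delta_rot": [0, 0, 0], "jaw": 4}, {"offset": [0, 0, -0.6], "delta_rot": [0, 0, 0], "jaw": 4}, {"offset": [0, 0, -1.6], "delta_rot": [0, 0, 0], "jaw": 4}, {"offset": [0, 0, -3], "delta_rot": [0, 0, 0], "jaw": 4}]}}

```text
time: 25.75
position: [0.5637, -0.0973, 0.1811]
tool_rot: [0.992, -0.124, -0.001, -0.0]
ft_force: [0.6, 0.4, 0.1]
grip_width: 0.0399
```

Request:
{"method": "drive_tool", "body": {"plan": [{"offset": [0, 0, -2], "delta_rot": [0, 0, 0], "jaw": 4}, {"offset": [0, 0, -4], "delta_rot": [0, 0, 0], "jaw": 4}, {"offset": [0, 0, -6.5], "delta_rot": [0, 0, 0], "jaw": 4}, {"offset": [0, 0, -9], "delta_rot": [0, 0, 0], "jaw": 4}, {"offset": [0, 0, -11.5], "delta_rot": [0, 0, 0], "jaw": 4}, {"offset": [0, -3, -13], "delta_rot": [0, 0, 0], "jaw": 4}, {"offset": [0, -6, -13], "delta_rot": [0, 0, 0], "jaw": 4}, {"offset": [0, -8, -13], "delta_rot": [0, 0, 0], "jaw": 4}]}}

```text
time: 26.42
position: [0.5852, -0.0184, 0.3141]
tool_rot: [0.992, -0.124, 0.003, -0.0]
ft_force: [-1.2, 0.1, -0.2]
grip_width: 0.0402
```

```bash
python3 st.py 31 2>/dev/null; python3 -c "
from h import *
im=camera('top')[:,:,::-1]; cv2.imwrite('pics/top31.png',im)
f=lambda q:((q-[240,155])*6).round()
for t in (0,.1,.2,.3): print(t,f(project('scene',bar(t,0))),f(project('scene',bar(t,64))))
for q in (-.3,-.35,-.4): print(q,f(project('scene',hand(q))))"
```

```text
t 26.42 win [-13.6 121.4 314.1] F [-1.2 -0.2 -0.2] w 0.0402
rot err [-0.1 -0.3 -0.2]
q est -0.133 Ftan -1.2
0 [298. 249.] [374. 325.]
0.1 [303. 238.] [379. 315.]
0.2 [308. 228.] [385. 304.]
0.3 [315. 218.] [392. 294.]
-0.3 [286. 206.]
-0.35 [293. 206.]
-0.4 [300. 206.]
```

View pics/s31.png

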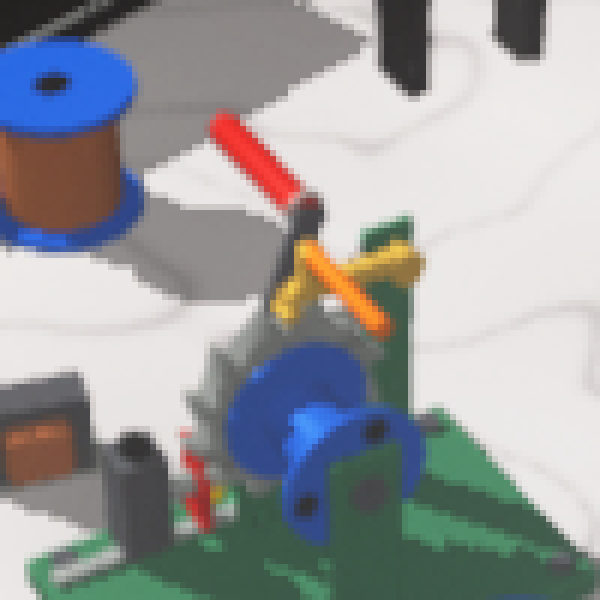

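View pics/top31.png

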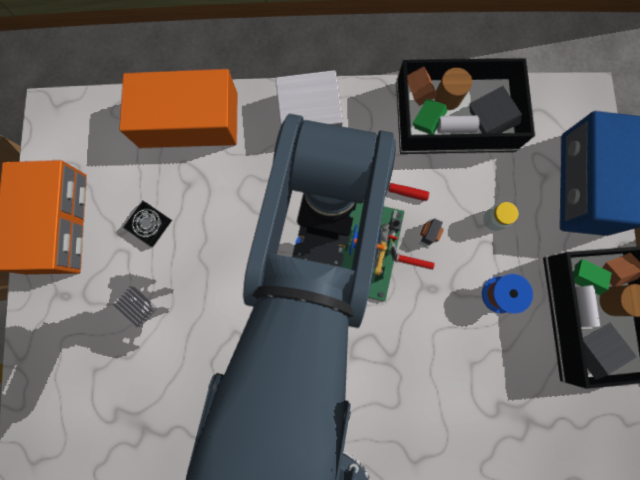

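Request:
{"method": "drive_tool", "body": {"plan": [{"offset": [0, 0, 0], "delta_rot": [0, 0, 0], "jaw": 4}, {"offset": [0, 0, 0], "delta_rot": [0, 0, 0], "jaw": 4}, {"offset": [0, 0, 0], "delta_rot": [0, 0, 0], "jaw": 4}, {"offset": [0, 0, 0], "delta_rot": [0, 0, 0], "jaw": 4}, {"offset": [0, 0, 0], "delta_rot": [0, 0, 0], "jaw": 4}, {"offset": [0, 0, 0], "delta_rot": [0, 0, 0], "jaw": 4}, {"offset": [0, 0, 0], "delta_rot": [0, 0, 0], "jaw": 4}, {"offset": [0, 0, 0], "delta_rot": [0, 0, 0], "jaw": 4}]}}

```text
time: 27.18
position: [0.5839, -0.0202, 0.3109]
tool_rot: [0.992, -0.124, -0.0, -0.0]
ft_force: [-0.3, -0.7, -0.6]
grip_width: 0.0399
```

```bash
python3 -c "
from rig import *
print(hand_in())"
```

```text
the job is handed in; nothing more can be done
None
```

I handed the job in at about 27 s of the 72 s allowed; hand-in gives no verdict.

**What I did:**
- **Pawl back:** I lifted it by the orange bar and laid it back to about 1.8 rad, where it stayed by itself.
- **Crank backward:** I turned it until the counter-arm met the button, at a crank angle of about -0.36 rad. I kept pushing until the handle force was about 13 N, some 7 N above free turning, and let go there.
- **Pawl down:** I caught the bar between loosely opened fingers and lowered it slowly onto the teeth. I then opened the fingers and lifted clear.

**Last checks:**
- **Pawl:** the last picture shows it on the teeth, at roughly 0.05 rad.
- **Crank:** it has stayed put since I released it, at about -0.4 rad.
- **Button:** it looks pressed by about 2.5 to 3 mm. That comes from pixels and handle force; the contact force itself was never measured.
- **Robot:** it is well clear and touching nothing, with no force beyond sensor noise.
- **Loose parts:** those I could see have not visibly moved. The arm hid the spare bobbin in the last overhead picture.

**What disagreed:**
- **Fingertip height:** the camera showed the fingertips about 10 to 15 mm above the stated tool point. The first pawl grip was therefore shallow, and the bar worked towards the fingertips without coming loose.
- **Crank grip:** my first grip on the crank handle also slid towards the fingertips. I finished that turn by pushing with the fingers loosely around the handle.

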